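Zero the torque tester

TASK

One of the two driver-torque testers on the bench has its needle off zero. Take the white tuning tool from its stand, seat its blade fully home in the slot of that tester's trimmer screw and gently turn the screw (light force only, under 15 N) until the needle is on the long zero mark, then put the tool back upright in its stand, flange down on the block. Leave the other tester's setting and the other things on the bench as they are.

Things in the scene. Friction and masses are not known exactly. Their poses are not given: they have to be found in the camera images.
- tool: White plastic tuning tool, 106 mm long, 40 g, standing upright in the stand; origin on its axis at the underside of its flange, z up. Above it: flange disc (28 mm across, 4 mm thick), flat handle 22 (x) x 14 (y) mm up to z = 60 mm. Below: round shank 10 mm across, 38 mm long, then the blade, 14 mm wide (x) x 2 mm thick (y): the handle's wide side lies along the blade.
- blade (a point): Middle of the blade's lower edge, on the tool's axis 46 mm below the tool's origin; x along the blade's width.
- stand: Wooden tool stand fixed to the table, a block 60 x 60 x 50 mm with one upright through hole 18 mm across at its centre, in which the tool's shank hangs, flange on the block's top (tool's origin 50 mm above the table). Origin under its centre.
- tester_a: The one to adjust: its needle starts 0.48 to 0.84 rad anticlockwise of zero. Driver-torque tester fixed to the table: grey case 150 (x) x 110 (y) x 46 mm high, origin under its centre, z up. On top, at x = -50, y = 0 mm, stands an aluminium bushing (tube, outside 38, inside 30 mm, rim at height 62 mm) round the brass trimmer screw; the rest of the top is a windowed meter, 56 mm high.
- bushing_a (a point): Centre of the bushing's rim (fixed; axes as the tester). 4 mm below it is the top of the brass screw, 20 mm across, with a straight slot right across it, 3.2 mm wide, 5.5 mm deep. The screw's axis sits up to 3.5 mm off the bushing's centre towards the tester's +y or -y, not measured. Screw sprung: 1.2 N preload, gives straight down up to 4 mm at 1.2 N/mm, then solid.
- trimmer_a (a joint): Angle of that screw (rad), growing anticlockwise seen from above; 0 when the needle is on the mark, and the slot then lies 1.0 rad clockwise of the tester's x axis. It takes about 0.03 N m to turn and stays where left; a blade lightly rubbing on its top does not turn it.
- needle_a (a joint): Angle of that tester's dark meter needle from the zero mark (rad), growing anticlockwise seen from above; it follows the screw the same way round at 0.6 of its angle. The zero mark is the long middle tick on the white scale, straight along the tester's +x from the needle's pivot; pivot and scale share the screw's sideways offset.
- tester_b: The other, identical tester, on zero, to be left alone; the two may swap places. Driver-torque tester fixed to the table: grey case 150 (x) x 110 (y) x 46 mm high, origin under its centre, z up. On top, at x = -50, y = 0 mm, stands an aluminium bushing (tube, outside 38, inside 30 mm, rim at height 62 mm) round the brass trimmer screw; the rest of the top is a windowed meter, 56 mm high.
- bushing_b (a point): Centre of the bushing's rim (fixed; axes as the tester). 4 mm below it is the top of the brass screw, 20 mm across, with a straight slot right across it, 3.2 mm wide, 5.5 mm deep. The screw's axis sits up to 3.5 mm off the bushing's centre towards the tester's +y or -y, not measured. Screw sprung: 1.2 N preload, gives straight down up to 4 mm at 1.2 N/mm, then solid.
- trimmer_b (a joint): Angle of that screw (rad), growing anticlockwise seen from above; 0 when the needle is on the mark, and the slot then lies 1.0 rad clockwise of the tester's x axis. It takes about 0.03 N m to turn and stays where left; a blade lightly rubbing on its top does not turn it.
- needle_b (a joint): Angle of that tester's dark meter needle from the zero mark (rad), growing anticlockwise seen from above; it follows the screw the same way round at 0.6 of its angle. The zero mark is the long middle tick on the white scale, straight along the tester's +x from the needle's pivot; pivot and scale share the screw's sideways offset.
- strip: loose dark wood strip 30 x 160 x 20 mm, bystander; origin under its centre
- rule: loose steel rule 25 x 200 x 4 mm, bystander; origin under its centre
- square: loose green plastic layout triangle, about 160 x 160 mm and 16 mm high, bystander; origin on the table inside the triangle
- battery: loose black tool battery 110 x 75 x 60 mm, bystander; origin under its centre
- plate: loose white drilled plastic plate 90 x 150 x 18 mm, bystander; origin under its centre
- block: loose light wood block 40 x 90 x 35 mm, bystander; origin under its centre

How it is judged (in metres and radians):
On the way, in this order (a step that is already met when the one before it is completed fails the run):
1. the tool's blade is fully home in the slot of the off-zero tester's trimmer (lower than the screw's top can be pushed), upright (z of blade in the frame of bushing_a below -0.0085 m and horizontal distance between blade and bushing_a below 0.009 m and angle between tool's own z axis and vertical below 0.2 rad), for 0.2 s.
2. the needle stands on the zero mark (within 0.06 rad) (value of joint needle_a between -0.06 and 0.06 rad), for 0.2 s.
At the end, for the whole second after the job is handed in: The off-zero tester's needle is at rest within 0.06 rad of the zero mark, and the tool stands upright (within 0.1 rad) in the stand's hole with its flange down on the block (origin 45 to 54 mm above the table, within 8 mm of the block's axis), at rest and released (all of step 2 and velocity of joint needle_a between -0.05 and 0.05 rad/s and z of tool in the frame of stand between 0.045 and 0.054 m and horizontal distance between tool and stand below 0.008 m and angle between tool's own z axis and vertical below 0.1 rad and linear speed of tool below 0.02 m/s); the robot touches nothing.
It fails at once if the tool presses on a tester with more than 15 N (contact force between tool and tester_a above 15 N or contact force between tool and tester_b above 15 N).
It fails at once if the other tester's trimmer is turned by more than 0.1 rad (value of joint trimmer_b above 0.1 rad or value of joint trimmer_b below -0.1 rad).
It fails at once if a bystander is shifted by more than 20 mm (distance of any of strip, rule, square, battery, plate, block from where it was at the start of the episode above 0.02 m).
It also fails if it takes over 67 s, if anything falls off the work surface, if the arm or the gripper's body presses on something with over 40 N, if the wrist force passes 120 N, or if a joint passes its speed limit or range.

ROBOT

A 6-joint arm with a two-finger parallel gripper is mounted at the origin on the work surface. World frame = base frame: x ahead of the robot, y to its left, z up, the work surface at z = 0. Lengths are in mm, angles in rad, forces in N, time in s.
With the tool pointing down it reaches from about 350 to 875 mm from the base axis. Payload 4.2 kg.
Tool frame: the origin (TCP) lies at the very end of the fingers, on their centre line; the grasp point (between the pads) lies 19 mm behind it; z points along the fingers, y is the direction in which the jaws open and shut (so a half turn about z gives the same grasp; the last joint's range is limited). The gripper opens to 85 mm and grips with 20 to 120 N. Pads are 22 mm wide; open, the fingers measure 114 mm over their backs; the gripper's body (76 mm by 85 mm) begins 54 mm behind the grasp point. The pads swing forward as they close: fully open they stand 13 mm farther back than shut.
Start: joints at [-0.886, 0.385, 0.008, 0, -1.194, -0.259], TCP at [258.168, -569.165, 231.312] pointing down, gripper open.
Joint ranges: [-3.14, 3.14], [-1.21, 2.06], [-1.07, 1.41], [-3.16, 2.05], [-2.99, -0.16], [-3.1, 3.1]. Speed limits (rad/s): [2.79, 2.79, 3.14, 3.14, 3.14, 3.14].

INTERFACE

Orientations are given as a unit quaternion [w, x, y, z].
In Python, from station import * gives the robot as it stands. The module is installed in compiled form; this text tells all that it offers.
- The arm moves only by the shell command python3 -m jog 'ROWS' [FORCE]. ROWS is JSON, a list of rows, each an object with "delta_pos": the shift along the tool's x, y, z in m, a list of three; "dr": the turn, a rotation vector about the tool's x, y, z in rad, a list of three; "hand": the closure, from 0 (fully open) to 1 (shut). In form: [{"delta_pos": [dx, dy, dz], "dr": [rx, ry, rz], "hand": hand}, ...]. A call has 1 to 8 rows; each row is the pose to reach, as a shift and turn from the pose commanded when the call began, along the tool's axes at that moment; what a row does not reach only later rows make up. A row lasts 1/12 s, in which the tool goes at most 41.7 mm and 7.16 degrees, less where a joint would pass 70% of its speed; a pose out of reach is approached as far as the arm can. A call with a gripper value outside its range is refused whole. The fingers move at their own pace and stop on an object; FORCE is the grip in N (left out, the last holds). Time passes only in rows, so rows that repeat a pose let the fingers close. It gives the time, the measured TCP pose, the force and the opening at its end, in the units of the state.
- get_obs(): the state, without advancing time (a new reading comes with each control period).
- read_camera(name): name is "scene" or "top" or "wrist"; returns the picture (384x512x3 uint8, blue, green, red); there is no depth.
- get_calibration(name): a dict with "camera_matrix" (3x3 intrinsics, pixels), "R" (3x3) and "t" (3): a world point X has camera coordinates R X + t; the wrist camera has in their place "mount" (4x4, takes a point from camera to tool coordinates, whose origin is the TCP and whose axes are the flange's). Camera axes: x right, y down, z forward; pixel columns grow to the right and rows downward; lengths in mm; the calibration is good to about 2 mm. A picture is of the moment at which its call begins: read the wrist's pose just before it. get_calibration takes no time and is no camera call.
- job_done(): hands the job in, once; it reports no verdict.
Trained networks look in the newest picture that a camera, given by its name, has taken for a name from the list of things; names that differ only in an ending like _2 or _b are one class to them, and where a whole thing is asked for, a point or a joint stands for the part that bears it (a point fixed in the world has none). Each returns a list of dicts, best first, with "score" (0 to 1); they miss things now and then, are a little off and sometimes report something else, mostly with a low value. They report only what shows in the picture. A call takes as long as a camera call.
- find_in(camera, label): "point" ([column, row] as shares, 0 to 1, of the picture: columns of its width, rows of its height, amid what is visible of it).
- trace(camera, label): "pixels" (384x512 bool, what is visible of it) and "point" ([column, row] as shares, 0 to 1, of the picture: columns of its width, rows of its height, amid what is visible of it).
The state is a dict: "time": time; "joint_pos": joint angles; "joint_velocities": joint speeds; "joint_efforts": joint torques, N m; "ee_pos": TCP position; "tcp_rot": TCP orientation; "contact_force": force on the tool from outside, world axes, zero at the start; "torque": the same for the moment, N m; "width": finger opening in mm.
Only numpy, scipy, OpenCV 4.12 (cv2) and the standard library are available. Lean on these libraries where they do the work, as an engineer would, in place of code of your own. Each camera call takes 0.05 s, during which the arm holds its last target.

## Working session

There is one attempt and no reset: what is moved stays moved. The work goes in short steps, Python scripts to look and compute and a shell command to move; the robot and the scene stay as the last step left them, time stands still between calls to the robot, and variables do not carry over. Pictures are saved under pics/ and viewed, and the job is handed in when it is done.

```bash
mkdir -p pics
python3 - <<'E'
from station import *
import cv2
o=get_obs();print(o)
for c in ["top","scene","wrist"]:
    im=read_camera(c);cv2.imwrite(f"pics/{c}0.png",im)
    k=get_calibration(c);print(c,k)
E
```

```text
{'time': 0.0, 'joint_pos': array([-8.86419505e-01,  3.85558719e-01,  6.63824974e-03, -5.16046620e-04,
       -1.19400137e+00, -2.58610066e-01]), 'joint_velocities': array([ 0.00143295, -0.0002339 , -0.00120556, -0.00036559, -0.0009863 ,
        0.00011745]), 'joint_efforts': array([-6.03604203e-04, -3.92290127e+01,  1.88386506e+01,  4.18599844e+00,
       -4.73153239e-03, -5.89063603e-06]), 'ee_pos': array([ 257.92480486, -568.65894679,  230.22261201]), 'tcp_rot': array([-2.69068013e-04, -2.11185892e-01,  9.77445309e-01,  1.05573228e-03]), 'contact_force': array([-0.75549077, -0.97280816, -0.70740747]), 'torque': array([-0.02233079, -0.00135023, -0.03203633]), 'width': 85.53281860201211}
top {'camera_matrix': array([[445.91803315,   0.        , 256.1448179 ],
       [  0.        , 445.91803315, 194.27235191],
       [  0.        ,   0.        ,   1.        ]]), 'R': array([[ 0.01416151, -0.99971873,  0.0190239 ],
       [-0.98673565, -0.01704964, -0.16143747],
       [ 0.16171642, -0.01648536, -0.98669957]]), 't': array([ -26.57601181,  550.05749868, 1243.0865351 ])}
scene {'camera_m
[... 202 characters left out ...]
 0.00867016],
       [ 0.69202134,  0.22631433, -0.68548399],
       [-0.65518328, -0.20173829, -0.72803608]]), 't': array([ 174.69336093, -332.12389758, 1599.38009359])}
wrist {'camera_matrix': array([[314.86679596,   0.        , 263.08162906],
       [  0.        , 314.86679596, 183.28688758],
       [  0.        ,   0.        ,   1.        ]]), 'mount': array([[ 3.14094785e-04, -9.62287783e-01, -2.72033314e-01,
         7.00426908e+01],
       [ 9.99999938e-01,  3.45371259e-04, -6.70939085e-05,
         2.23528405e-02],
       [ 1.58516137e-04, -2.72033276e-01,  9.62287832e-01,
        -1.42662912e+02],
       [ 0.00000000e+00,  0.00000000e+00,  0.00000000e+00,
         1.00000000e+00]])}
```

View pics/top0.png

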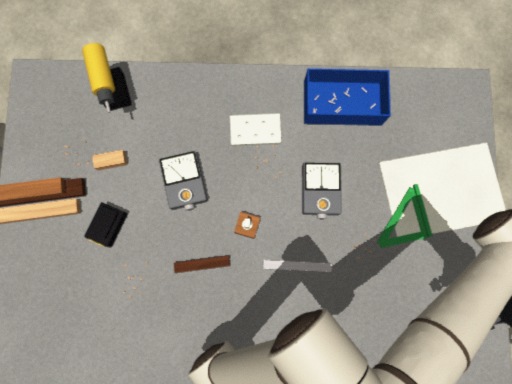

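View pics/scene0.png

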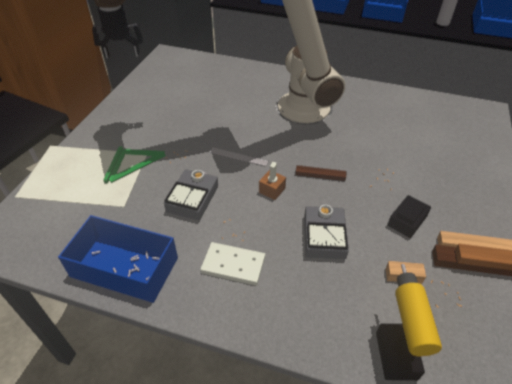

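View pics/wrist0.png

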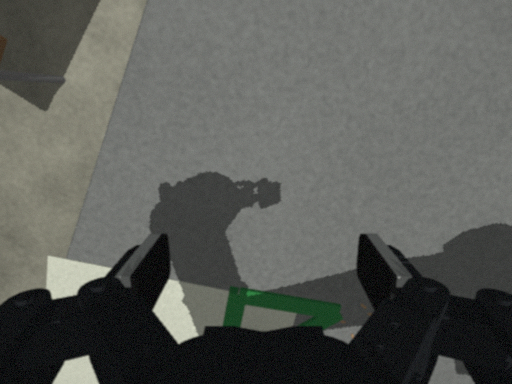

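The left tester in the top view (around 183,180) has its needle off zero. The right one (322,188) is on zero. The tool and stand are at about (247,224).

```bash
cat > h.py <<'E'
from station import *
import cv2, numpy as np
from scipy.spatial.transform import Rotation as Ro
def pose(o=None):
    o=o or get_obs();q=o["tcp_rot"];T=np.eye(4);T[:3,:3]=Ro.from_quat([q[1],q[2],q[3],q[0]]).as_matrix();T[:3,3]=o["ee_pos"];return T
def cam(c,T=None):
    k=get_calibration(c);K=k["camera_matrix"]
    if c=="wrist":
        M=T@k["mount"];R=M[:3,:3].T;t=-R@M[:3,3]
    else:R,t=np.array(k["R"]),np.array(k["t"])
    return K,R,t
def unproj(C,uv,z):
    K,R,t=C;d=R.T@np.linalg.inv(K)@np.array([uv[0],uv[1],1.]);o=-R.T@t
    return o+d*(z-o[2])/d[2]
def proj(C,X):
    K,R,t=C;p=K@(R@np.array(X,float)+t);return p[:2]/p[2]
def crop(im,c,r,w,s,name):
    x0,y0=int(c-w),int(r-w*.75);x0=max(x0,0);y0=max(y0,0)
    cv2.imwrite(name,cv2.resize(im[y0:int(r+w*.75),x0:int(c+w)],None,fx=s,fy=s,interpolation=cv2.INTER_CUBIC))
E
python3 - <<'E'
from h import *
im=read_camera("top");C=cam("top")
crop(im,215,200,80,5,"pics/topc.png")
for l,z in [("stand",50),("tool",60),("tester_a",50),("square",8),("rule",4)]:
    for d in trace("top",l)[:3]:
        m=d["pixels"].astype(np.uint8);p=np.array(d["point"])*[512,384]
        r=cv2.minAreaRect(cv2.findNonZero(m))
        print(l,round(d["score"],2),p.round(1),unproj(C,p,z).round(1),r, unproj(C,r[0],z).round(1))
im=read_camera("scene");C=cam("scene")
crop(im,270,200,80,5,"pics/scenec.png")
for l,z in [("stand",25),("tool",80),("tester_a",25)]:
    for d in trace("scene",l)[:3]:
        p=np.array(d["point"])*[512,384]
        print(l,round(d["score"],2),p.round(1),unproj(C,p,z).round(1))
E
```

```text
stand 0.91 [251.8 229.4] [448.3  -6.9  50. ] ((247.4567413330078, 225.14051818847656), (21.24770736694336, 21.174184799194336), 17.102725982666016) [460.2   5.6  50. ]
stand 0.16 [418.9 220.9] [ 480.2 -486.    50. ] ((399.2353515625, 216.4412078857422), (53.35783767700195, 53.600372314453125), 75.96376037597656) [ 492.2 -429.7   50. ]
tool 0.65 [248.9 225.1] [459.5   1.6  60. ] ((247.00003051757812, 224.00003051757812), (8.485280990600586, 8.485280990600586), 45.0) [462.5   6.9  60. ]
tester_a 0.68 [185.4 182.5] [580.4 186.5  50. ] ((183.3195037841797, 181.82440185546875), (56.36332702636719, 38.832725524902344), 77.90524291992188) [582.3 192.5  50. ]
tester_a 0.58 [324.2 187.8] [ 571.9 -214.4   50. ] ((321.0, 190.5), (57.0, 40.0), 90.0) [ 563.9 -205.1   50. ]
square 0.73 [325.3 186.4] [ 583.9 -225.1    8. ] ((322.0, 190.5), (40.0, 55.0), 0.0) [ 571.3 -215.     8. ]
square 0.28 [252.4 230.8] [447.8  -9.1   8. ] ((247.58718872070312, 225.37615966796875), (19.922786712646484, 20.305919647216797), 16.699243545532227) [463.4   5.3   8. ]
stand 0.55 [273.8 183.7] [459.8  14.6  25. ]
tool 0.44 [274.5 170.5] [459.2  14.4  80. ]
tester_a 0.85 [189.7 197.8] [ 593. -205.   25.]
tester_a 0.65 [323.2 232. ] [596.6 195.4  25. ]
```

View pics/topc.png

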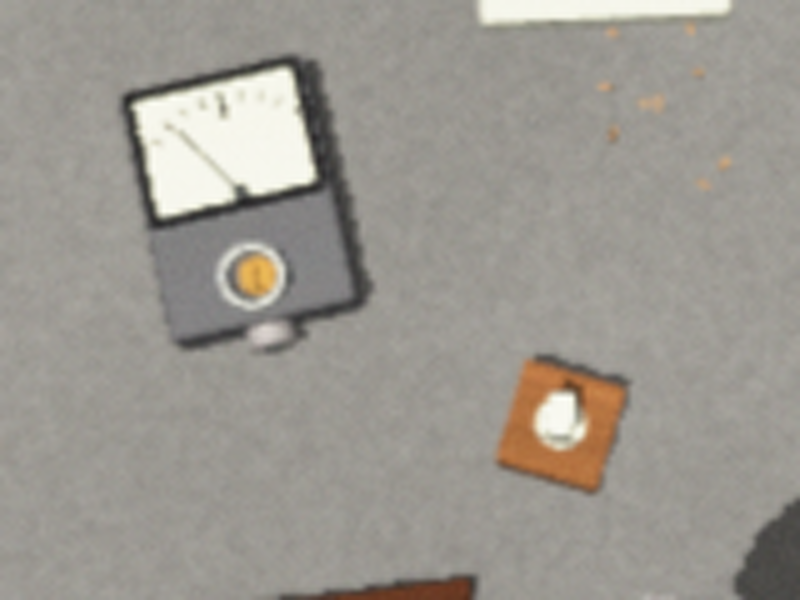

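View pics/scenec.png

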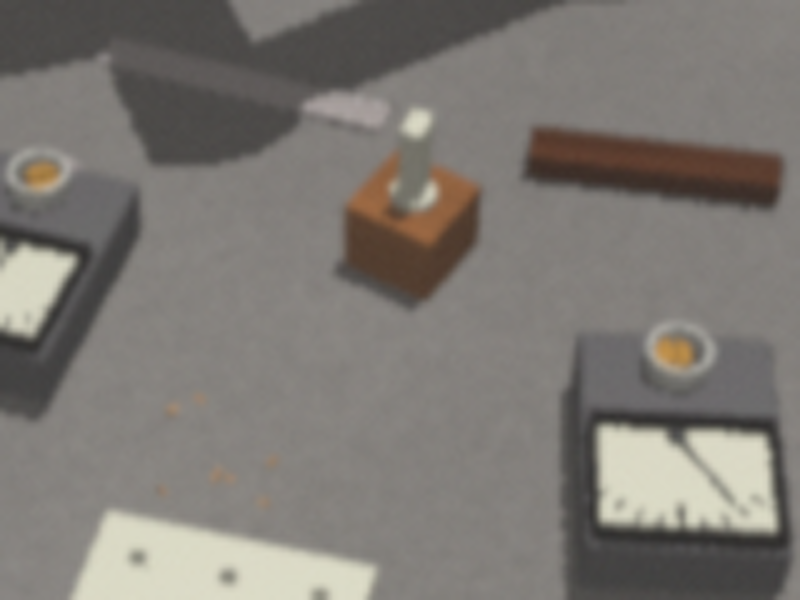

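```bash
python3 -m jog '[{"delta_pos":[-0.22,0.22,0.0],"dr":[0,0,0],"hand":0},{"delta_pos":[-0.22,0.22,0.0],"dr":[0,0,0],"hand":0},{"delta_pos":[-0.22,0.22,0.0],"dr":[0,0,0],"hand":0},{"delta_pos":[-0.44,0.435,0.03],"dr":[0,0,0],"hand":0},{"delta_pos":[-0.44,0.435,0.03],"dr":[0,0,0],"hand":0},{"delta_pos":[-0.44,0.435,0.03],"dr":[0,0,0],"hand":0},{"delta_pos":[-0.44,0.435,0.03],"dr":[0,0,0],"hand":0},{"delta_pos":[-0.44,0.435,0.03],"dr":[0,0,0],"hand":0}]' 40
```

```text
time: 1.32
ee_pos: [377.0, -256.2, 219.0]
tcp_rot: [0.0, -0.211, 0.977, -0.0]
contact_force: [1.3, 1.0, -0.1]
width: 85.6
```

```bash
python3 -m jog '[{"delta_pos":[-0.2,0.2,0.02],"dr":[0,0,0],"hand":0},{"delta_pos":[-0.2,0.2,0.02],"dr":[0,0,0],"hand":0},{"delta_pos":[-0.2,0.2,0.02],"dr":[0,0,0],"hand":0},{"delta_pos":[-0.2,0.2,0.02],"dr":[0,0,0],"hand":0},{"delta_pos":[-0.2,0.2,0.02],"dr":[0,0,0],"hand":0},{"delta_pos":[-0.2,0.2,0.02],"dr":[0,0,0],"hand":0},{"delta_pos":[-0.2,0.2,0.02],"dr":[0,0,0],"hand":0},{"delta_pos":[-0.2,0.2,0.02],"dr":[0,0,0],"hand":0}]'
python3 - <<'E'
from h import *
o=get_obs();T=pose(o);im=read_camera("wrist");C=cam("wrist",T)
print(o["ee_pos"],o["joint_pos"])
cv2.imwrite("pics/w1.png",im)
for l,z in [("stand",50),("tool",110),("tester_a",50)]:
    for d in trace("wrist",l)[:2]:
        m=d["pixels"].astype(np.uint8);p=np.array(d["point"])*[512,384]
        print(l,round(d["score"],2),p.round(1),unproj(C,p,z).round(1),cv2.minAreaRect(cv2.findNonZero(m)))
E
```

```text
time: 1.98
ee_pos: [478.5, 11.2, 198.6]
tcp_rot: [0.001, -0.214, 0.977, 0.0]
contact_force: [-0.6, -0.4, 0.3]
width: 85.7
[478.48199928  11.18997022 198.57874244] [ 3.63905289e-01  1.63135822e-01 -3.90420474e-01  1.86740824e-04
 -1.01536063e+00 -1.50316887e+00]
stand 0.91 [270.5 140.8] [449.9   5.5  50. ] ((268.45880126953125, 151.96469116210938), (66.59765625, 66.1637954711914), 40.60129928588867)
tool 0.67 [268.1 157.9] [454.9   4.4 110. ] ((266.9906005859375, 158.7169952392578), (31.95530128479004, 41.47390365600586), 29.05460548400879)
tool 0.51 [ 11.6 180.8] [ 552.8 -165.5  110. ] ((11.010000228881836, 188.42999267578125), (10.60660171508789, 48.93179702758789), 8.13010311126709)
tester_a 0.74 [344.6 300.6] [572.3 150.9  50. ] ((376.25677490234375, 298.45947265625), (117.05207824707031, 96.50220489501953), 9.462323188781738)
tester_a 0.61 [ 43.7 156.3] [ 552.2 -181.6   50. ] ((55.0, 158.5), (183.0, 110.0), 90.0)
```

View pics/w1.png

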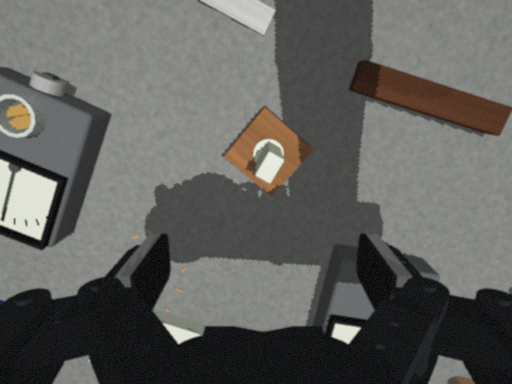

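Run:
```python
import cv2
from h import *
im=cv2.imread("pics/w1.png")
crop(im,268,155,50,8,"pics/w1c.png")
```

```text
(no output)
```

View pics/w1c.png

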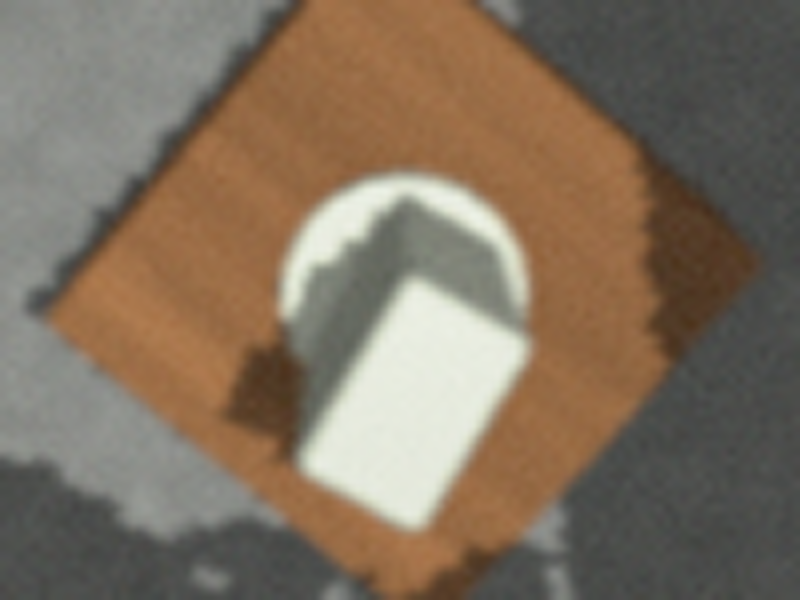

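Run:
```python
from h import *
C=cam("wrist",pose())
P=[unproj(C,(218+a/8-.06,117+b/8-.06),110)[:2] for a,b in [(410,275),(530,345),(418,530),(298,465)]]
P=np.array(P);print(P,P.mean(0))
d=(P[2]-P[1]+P[3]-P[0])/2;e=(P[1]-P[0]+P[2]-P[3])/2
print(np.linalg.norm(d),np.linalg.norm(e),np.degrees(np.arctan2(d[1],d[0])),np.degrees(np.arctan2(e[1],e[0])))
T=pose();print(T[:3,:3].round(3), "yaw x",np.degrees(np.arctan2(T[1,0],T[0,0])))
# stand top corners approx
S=[(45,315),(760,265),(470,-5)]
for a,b in S: print(unproj(C,(218+a/8,117+b/8),50)[:2])
# flange circle centre at z=54
print(unproj(C,(218+405/8,117+297/8),54))
Ct=cam("top")
for a,b in [(125,97),(297,57),(360,305),(182,345)]:
    print("case",unproj(Ct,(135+a/5,140+b/5),50 if b<200 else 46)[:2].round(1))
print("bush",unproj(Ct,(135+252/5,140+275/5),62).round(1),"screw",unproj(Ct,(135+256/5,140+274/5),58).round(1))
```

```text
[[447.29350922  -1.64087331]
 [448.66500639  11.33839041]
 [469.31033848   9.32615993]
 [468.19610229  -3.70581267]] [458.36623909   3.82946609]
20.87374786033756 13.064869742471256 -5.604589594150317 84.54117307530366
[[-0.911 -0.413 -0.   ]
 [-0.413  0.911 -0.   ]
 [ 0.     0.    -1.   ]] yaw x -155.61971333117808
[478.44423941 -33.1718348 ]
[438.49514501  40.56544031]
[424.49444201  -3.35173626]
[458.40381486   4.04046355  54.        ]
case [647.3 262.6]
case [673.1 163.9]
case [528.2 123. ]
case [503.4 223.9]
bush [542.  183.3  62. ] screw [543.3 181.6  58. ]
```

```bash
R='x'; python3 -m jog '[{"delta_pos":[-0.13,0.13,0],"dr":[0,0,-0.873],"hand":0},{"delta_pos":[-0.13,0.13,0],"dr":[0,0,-0.873],"hand":0},{"delta_pos":[-0.13,0.13,0],"dr":[0,0,-0.873],"hand":0},{"delta_pos":[-0.13,0.13,0],"dr":[0,0,-0.873],"hand":0},{"delta_pos":[-0.13,0.13,0],"dr":[0,0,-0.873],"hand":0},{"delta_pos":[-0.13,0.13,0],"dr":[0,0,-0.873],"hand":0},{"delta_pos":[-0.13,0.13,0],"dr":[0,0,-0.873],"hand":0},{"delta_pos":[-0.13,0.13,0],"dr":[0,0,-0.873],"hand":0}]' 
python3 -m jog '[{"delta_pos":[0,0,0],"dr":[0,0,-0.873],"hand":0},{"delta_pos":[0,0,0],"dr":[0,0,-0.873],"hand":0},{"delta_pos":[0,0,0],"dr":[0,0,-0.873],"hand":0},{"delta_pos":[0,0,0],"dr":[0,0,-0.873],"hand":0},{"delta_pos":[0,0,0],"dr":[0,0,-0.873],"hand":0},{"delta_pos":[0,0,0],"dr":[0,0,-0.873],"hand":0},{"delta_pos":[0,0,0],"dr":[0,0,-0.873],"hand":0},{"delta_pos":[0,0,0],"dr":[0,0,-0.873],"hand":0}]' 
python3 -m jog '[{"delta_pos":[0,0,0.045],"dr":[0,0,-0.873],"hand":0},{"delta_pos":[0,0,0.045],"dr":[0,0,-0.873],"hand":0},{"delta_pos":[0,0,0.045],"dr":[0,0,-0.873],"hand":0},{"delta_pos":[0,0,0.045],"dr":[0,0,-0.873],"hand":0},{"delta_pos":[0,0,0.045],"dr":[0,0,-0.873],"hand":0},{"delta_pos":[0,0,0.045],"dr":[0,0,-0.873],"hand":0},{"delta_pos":[0,0,0.045],"dr":[0,0,-0.873],"hand":0},{"delta_pos":[0,0,0.045],"dr":[0,0,-0.873],"hand":0}]'
cat >> h.py <<'E'
def snap(n,cx=None,cy=None,w=None,s=8):
    o=get_obs();T=pose(o);im=read_camera("wrist");np.save(f"pics/{n}.npy",T)
    print("ee",o["ee_pos"].round(2),"yaw",np.degrees(np.arctan2(T[1,0],T[0,0])).round(2),"tilt",T[:3,2].round(4),"j",o["joint_pos"].round(2),"F",o["contact_force"].round(2),"t",round(o["time"],2))
    cv2.imwrite(f"pics/{n}.png",im)
    return im,T
E
python3 - <<'E'
from h import *
im,T=snap("w2")
crop(im,*proj(cam("wrist",T),[542,183,60]),50,8,"pics/w2c.png")
print(proj(cam("wrist",T),[542,183,60]))
E
```

```text
time: 2.85
ee_pos: [541.0, 177.7, 198.6]
tcp_rot: [-0.0, -0.605, 0.796, 0.0]
contact_force: [-0.2, -0.9, -1.0]
width: 85.6
time: 3.52
ee_pos: [541.0, 177.3, 199.0]
tcp_rot: [-0.0, 0.884, -0.467, 0.0]
contact_force: [0.3, 0.3, 0.0]
width: 85.4
time: 4.18
ee_pos: [541.0, 177.9, 153.9]
tcp_rot: [-0.0, 0.999, -0.051, 0.0]
contact_force: [-0.0, -0.0, 0.1]
width: 85.6
ee [541.02 177.86 153.91] yaw -5.79 tilt [ 2.e-04  1.e-04 -1.e+00] j [ 0.6   0.36 -0.24  0.   -0.97  0.87] F [-0.03 -0.02  0.11] t 4.18
[255.66845622 184.14688261]
```

View pics/w2.png

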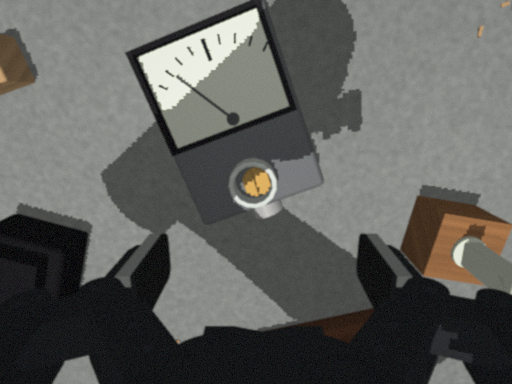

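View pics/w2c.png

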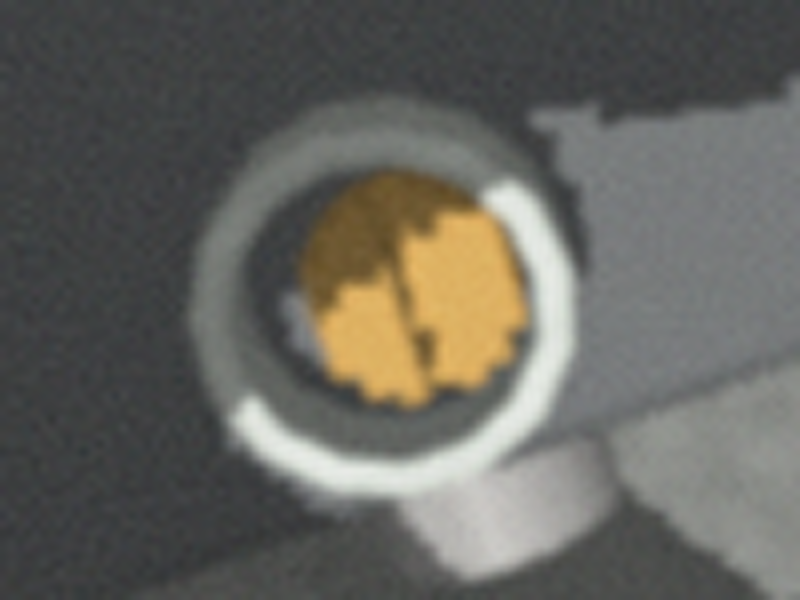

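Run:
```python
from h import *
im=cv2.imread("pics/w2.png");T=np.load("pics/w2.npy");C=cam("wrist",T)
f=lambda a,b,z:unproj(C,(205+a/8-.06,146+b/8-.06),z)[:2]
print("screw",f(413.5,289,58),"rim",f(384,297,62))
print("slot",np.degrees(np.arctan2(*(f(388,240,58)-f(427,395,58))[::-1])))
big=cv2.resize(im[0:220,110:340],None,fx=3.4,fy=2.7*1.26,interpolation=cv2.INTER_CUBIC);big=cv2.resize(im[0:170,120:340],None,fx=3.5,fy=3.5,interpolation=cv2.INTER_CUBIC)
cv2.imwrite("pics/w2m.png",big);print(big.shape)
```

```text
screw [543.05484762 182.17376362] rim [543.63987383 184.90141676]
slot 7.4730739249000955
(595, 770, 3)
```

View pics/w2m.png

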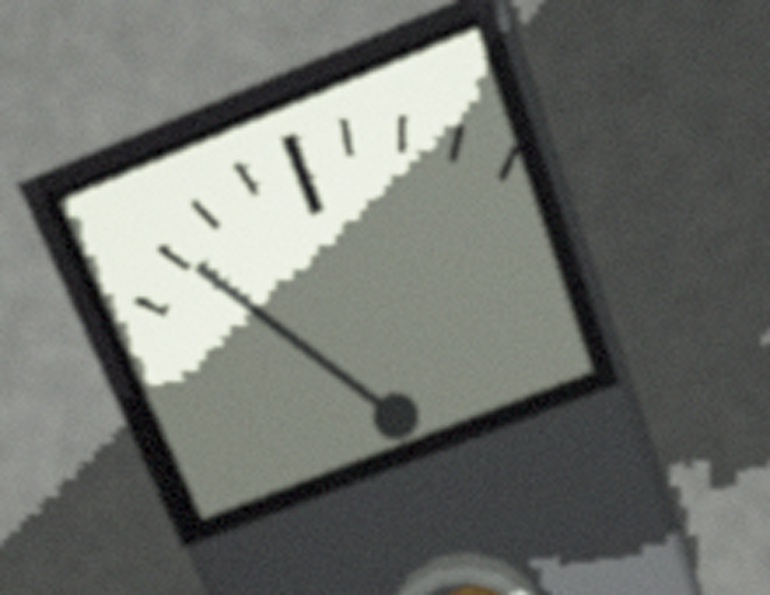

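Run:
```python
from h import *
T=np.load("pics/w2.npy");C=cam("wrist",T)
g=lambda a,b,z=50:unproj(C,(120+a/3.5-.1,a*0+b/3.5-.1),z)[:2]
an=lambda v:np.degrees(np.arctan2(v[1],v[0]))
p=g(396,415)
n=an(g(200,266)-p);z=an(g(303,174)-p);z2=an(g(290,137)-g(316,212))
print("pivot",p,"needle",n,"zero",z,z2)
e1=an(g(485,25)-g(592,372));e2=an(g(62,200)-g(200,520));e3=an(g(62,200)-g(485,25));print("edges",e1,e2,e3-90)
for yaw in (z,z2,(e1+e2)/2,16.): 
    nn=np.radians(n-yaw); print(yaw, "needle",nn,"trim",nn/.6,"slot yaw",yaw+np.degrees(nn/.6)-57.3)
```

```text
pivot [593.15665218 195.22361633] needle 46.94485602167692 zero 14.381153839647114 12.215962125141703
edges 12.983158415402013 13.71170967692102 14.56218311270797
14.381153839647114 needle 0.568343819715282 trim 0.94723969952547 slot yaw 11.353990809696796
12.215962125141703 needle 0.6061335440703025 trim 1.0102225734505041 slot yaw 12.7974519527004
13.347434046161517 needle 0.5863856336546415 trim 0.9773093894244025 slot yaw 12.043137338687202
16.0 needle 0.540089624133856 trim 0.9001493735564267 slot yaw 10.2747600361282
```

```bash
python3 -m jog '[{"delta_pos":[0,0,0.05],"dr":[0,0,0],"hand":0},{"delta_pos":[0,0,0.05],"dr":[0,0,0],"hand":0},{"delta_pos":[0,0,0.05],"dr":[0,0,0],"hand":0},{"delta_pos":[0,0,0.05],"dr":[0,0,0],"hand":0}]'
python3 - <<'E'
from h import *
im,T=snap("w3")
c=proj(cam("wrist",T),[543,183,60]);print(c)
crop(im,*c,36,11,"pics/w3c.png")
E
```

```text
time: 4.57
ee_pos: [541.2, 178.4, 103.9]
tcp_rot: [0.001, 0.999, -0.05, -0.0]
contact_force: [-0.1, 0.2, 0.5]
width: 85.3
ee [541.17 178.43 103.88] yaw -5.69 tilt [-5.0e-04 -1.1e-03 -1.0e+00] j [ 0.6   0.42 -0.3   0.   -0.86  0.87] F [-0.08  0.24  0.45] t 4.57
[254.53569703 204.54193152]
```

View pics/w3c.png

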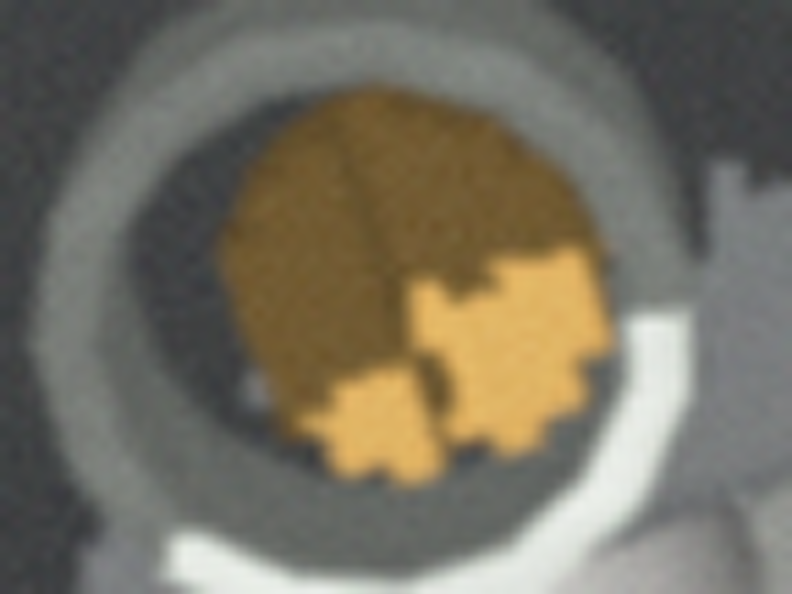

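Run:
```python
from h import *
im=cv2.imread("pics/w3.png")[178:232,219:291].astype(float)
im=cv2.GaussianBlur(im,(0,0),.6)
a=np.clip((im[:,:,1:2]-40)*4,0,255)  # green
g=cv2.resize(a.astype(np.uint8),None,fx=11,fy=11,interpolation=cv2.INTER_CUBIC)
cv2.imwrite("pics/w3e.png",g)
```

```text
(no output)
```

View pics/w3e.png

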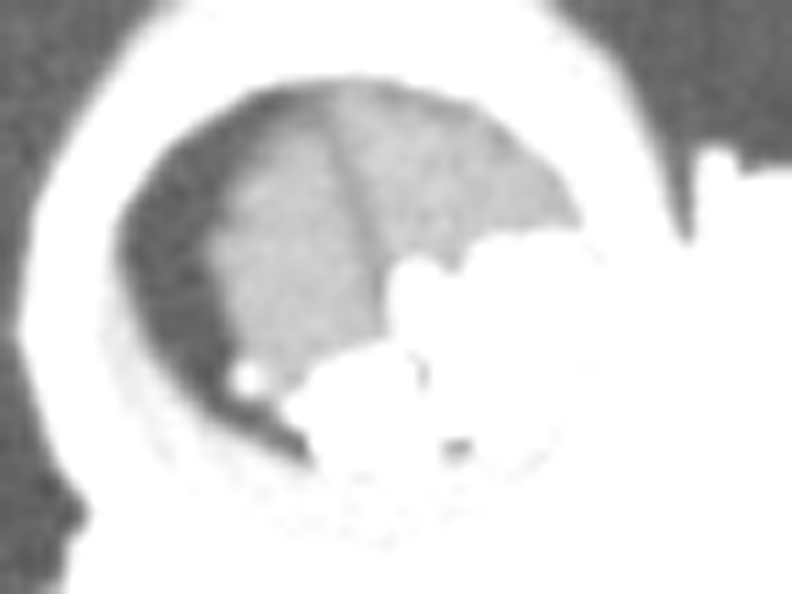

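Run:
```python
from h import *
T=np.load("pics/w3.npy");C=cam("wrist",T)
f=lambda a,b,z:unproj(C,(218+a/11-.05,177+b/11-.05),z)[:2]
an=lambda v:np.degrees(np.arctan2(v[1],v[0]))
P=[f(336,126,57),f(389,286,57),f(430,425,57)]
print([an(P[0]-P[1]),an(P[1]-P[2]),an(P[0]-P[2])])
L=P[0]-P[2];L/=np.linalg.norm(L);n=np.array([L[1],-L[0]]);print("slot centreline pt",P[1]+n*1.4)
print("screw",f(417,286,58), "extents",f(220,240,58)-f(612,350,58),f(375,85,58)-f(410,485,58))
# rim: outer left 38, right 693 ; inner
print("rim",f((38+693)/2,300,62))
```

```text
[np.float64(11.275225021786255), np.float64(9.460448864464652), np.float64(10.424472842410275)]
slot centreline pt [543.34126904 182.47151351]
screw [543.27431176 182.17809819] extents [ 8.91276275 21.77001536] [24.42456923 -0.59906069]
rim [544.11998952 184.92620134]
```

```bash
python3 -m jog '[{"delta_pos":[0,0,-0.06],"dr":[0,0,0],"hand":0},{"delta_pos":[0,0.01,-0.07],"dr":[0,0,0],"hand":0},{"delta_pos":[-0.065,0.182,-0.07],"dr":[0,0,0],"hand":0},{"delta_pos":[-0.065,0.182,-0.07],"dr":[0,0,0],"hand":0},{"delta_pos":[-0.065,0.182,-0.07],"dr":[0,0,0],"hand":0},{"delta_pos":[-0.065,0.182,-0.07],"dr":[0,0,0],"hand":0},{"delta_pos":[-0.065,0.182,-0.07],"dr":[0,0,0],"hand":0},{"delta_pos":[-0.065,0.182,-0.07],"dr":[0,0,0],"hand":0}]'
python3 - <<'E'
from h import *
im,T=snap("w4")
c=proj(cam("wrist",T),[458.4,4,80]);print(c)
crop(im,*c,50,8,"pics/w4c.png")
E
```

```text
time: 5.28
ee_pos: [457.1, 1.3, 175.7]
tcp_rot: [-0.0, 0.999, -0.051, 0.001]
contact_force: [-0.7, 0.5, 0.9]
width: 85.5
ee [457.14   1.32 175.75] yaw -5.82 tilt [ 2.5e-03  8.0e-04 -1.0e+00] j [ 0.36  0.15 -0.47  0.   -0.95  1.11] F [-0.71  0.46  0.86] t 5.28
[258.90446759 183.1191246 ]
```

View pics/w4c.png

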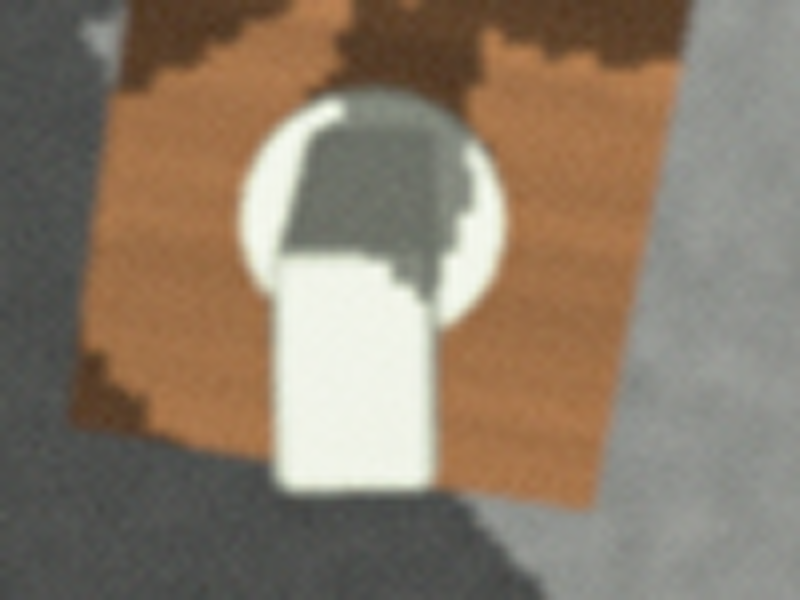

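Run:
```python
from h import *
T=np.load("pics/w4.npy");C=cam("wrist",T)
f=lambda a,b,z:unproj(C,(208+a/8-.06,145+b/8-.06),z)
for q in (f(354.5,372,110),f(373.5,213,54)):
    print(q,(np.linalg.inv(T)@np.r_[q,1])[:3])
s=[f(70,428,50),f(595,510,50)];print(np.degrees(np.arctan2(*(s[1]-s[0])[1::-1])))
```

```text
[461.19189465   7.92398217 110.        ] [ 3.19807458 -6.91772491 65.7628686 ]
[461.89844779   7.70623907  54.        ] [  3.78729218  -6.71486381 121.76428197]
-105.18139996686983
```

```bash
python3 -m jog '[{"delta_pos":[0.002,-0.005,0],"dr":[0,0,0],"hand":0},{"delta_pos":[0.002,-0.005,0],"dr":[0,0,0],"hand":0},{"delta_pos":[0.002,-0.005,0],"dr":[0,0,0],"hand":0},{"delta_pos":[0.002,-0.005,0],"dr":[0,0,0],"hand":0}]'
python3 - <<'E'
from h import *
im,T=snap("w5")
c=[258.9,183.1]
crop(im,*c,50,8,"pics/w5c.png")
print(T[:3,:3].round(4))
E
```

```text
time: 5.67
ee_pos: [461.7, 9.6, 173.7]
tcp_rot: [-0.0, 0.999, -0.048, 0.0]
contact_force: [0.4, 0.4, 0.4]
width: 85.3
ee [461.71   9.64 173.68] yaw -5.48 tilt [ 1.e-04  0.e+00 -1.e+00] j [ 0.37  0.16 -0.46  0.   -0.95  1.1 ] F [0.38 0.37 0.38] t 5.67
[[ 9.954e-01 -9.540e-02  1.000e-04]
 [-9.540e-02 -9.954e-01  0.000e+00]
 [ 1.000e-04 -0.000e+00 -1.000e+00]]
```

View pics/w5c.png

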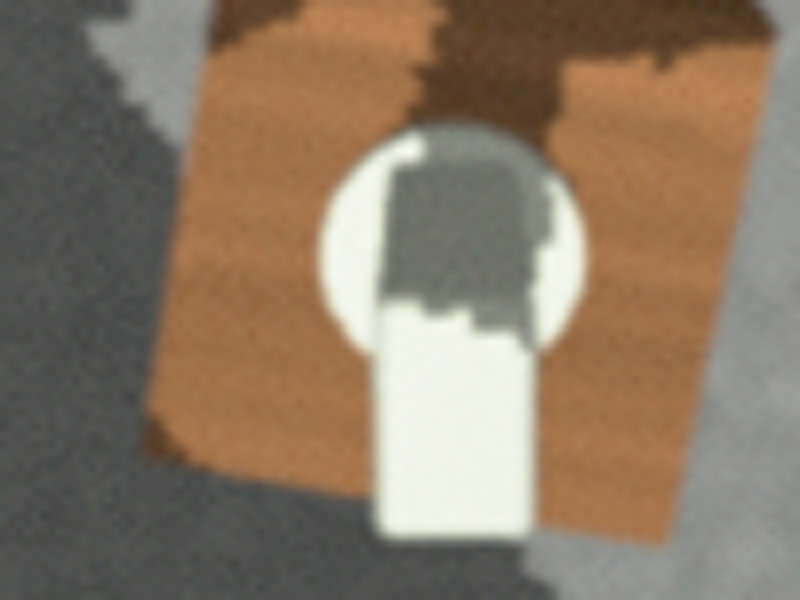

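Run:
```python
from h import *
T=np.load("pics/w5.npy");C=cam("wrist",T)
f=lambda a,b,z:unproj(C,(208+a/8-.06,145+b/8-.06),z)
for q in (f(454.5,420,110),f(453,247,54)):
    print(q,(np.linalg.inv(T)@np.r_[q,1])[:3])
```

```text
[461.06353226   7.96387618 110.        ] [-0.48664825  1.73478283 63.68435525]
[462.07215294   7.74369969  54.        ] [  0.53448136   1.85827191 119.68442524]
```

```bash
python3 -m jog '[{"delta_pos":[-0.002,0.0035,0.04],"dr":[0,0,0],"hand":0},{"delta_pos":[-0.002,0.0035,0.08],"dr":[0,0,0],"hand":0},{"delta_pos":[-0.002,0.0035,0.107],"dr":[0,0,0],"hand":0},{"delta_pos":[-0.002,0.0035,0.107],"dr":[0,0,0],"hand":0},{"delta_pos":[-0.002,0.0035,0.107],"dr":[0,0,0],"hand":0},{"delta_pos":[-0.002,0.0035,0.107],"dr":[0,0,0],"hand":0.5},{"delta_pos":[-0.002,0.0035,0.107],"dr":[0,0,0],"hand":0.65},{"delta_pos":[-0.002,0.0035,0.107],"dr":[0,0,0],"hand":0.65}]' 40
python3 - <<'E'
from h import *
im,T=snap("w6")
E
```

```text
time: 6.38
ee_pos: [460.2, 6.0, 68.5]
tcp_rot: [-0.001, 0.999, -0.048, 0.002]
contact_force: [0.0, 0.3, 0.2]
width: 51.5
ee [460.21   5.98  68.49] yaw -5.53 tilt [ 0.004   0.0014 -1.    ] j [ 0.37  0.31 -0.6   0.   -0.66  1.11] F [0.03 0.31 0.2 ] t 6.38
```

View pics/w6.png

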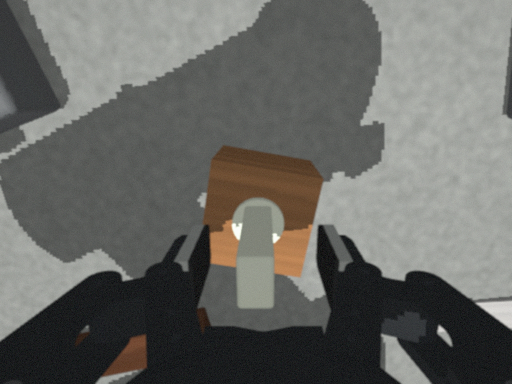

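```bash
python3 -m jog '[{"delta_pos":[0,0,0.002],"dr":[0,0,0],"hand":0.8},{"delta_pos":[0,0,0.002],"dr":[0,0,0],"hand":0.9},{"delta_pos":[0,0,0.002],"dr":[0,0,0],"hand":1},{"delta_pos":[0,0,0.002],"dr":[0,0,0],"hand":1},{"delta_pos":[0,0,0.002],"dr":[0,0,0],"hand":1},{"delta_pos":[0,0,0.002],"dr":[0,0,0],"hand":1}]' 40
python3 - <<'E'
from h import *
im,T=snap("w7")
E
```

```text
time: 6.93
ee_pos: [459.1, 5.5, 65.1]
tcp_rot: [-0.0, 0.999, -0.048, 0.0]
contact_force: [-1.6, 0.4, 6.1]
width: 13.4
ee [459.07   5.49  65.14] yaw -5.53 tilt [ 6.e-04  0.e+00 -1.e+00] j [ 0.37  0.31 -0.61  0.   -0.65  1.11] F [-1.61  0.38  6.15] t 6.93
```

View pics/w7.png

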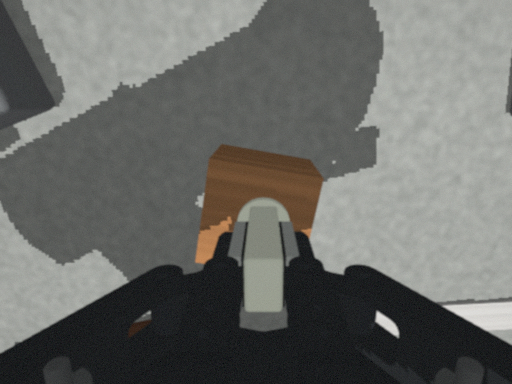

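```bash
python3 - <<'E'
from h import *
im=cv2.imread("pics/w7.png");T=np.load("pics/w7.npy");C=cam("wrist",T)
crop(im,264,260,50,8,"pics/w7c.png")
for uv,z in [((263.5,285),110),((263.5,222),54)]:
    q=unproj(C,uv,z);print((np.linalg.inv(T)@np.r_[q,1])[:3])
E
python3 -m jog '[{"delta_pos":[0,0,-0.02],"dr":[0,0,0],"hand":1},{"delta_pos":[0,0,-0.05],"dr":[0,0,0],"hand":1},{"delta_pos":[0,0,-0.085],"dr":[0,0,0],"hand":1},{"delta_pos":[0,0,-0.085],"dr":[0,0,0],"hand":1},{"delta_pos":[0,0,-0.085],"dr":[0,0,0],"hand":1},{"delta_pos":[0,0,-0.085],"dr":[0,0,0],"hand":1}]' 40
python3 - <<'E'
from h import *
im,T=snap("w8")
crop(im,264,240,66,6,"pics/w8c.png")
E
```

```text
[  2.74720255   0.72977586 -44.86096717]
[ 3.32911288  0.80148379 11.13936253]
time: 7.48
ee_pos: [458.0, 5.3, 149.0]
tcp_rot: [-0.0, 0.999, -0.049, -0.001]
contact_force: [0.1, 0.3, -1.0]
width: 13.6
ee [457.99   5.29 148.99] yaw -5.58 tilt [-1.3e-03  2.0e-04 -1.0e+00] j [ 0.37  0.19 -0.5  -0.   -0.88  1.11] F [ 0.09  0.3  -0.96] t 7.48
```

View pics/w7c.png

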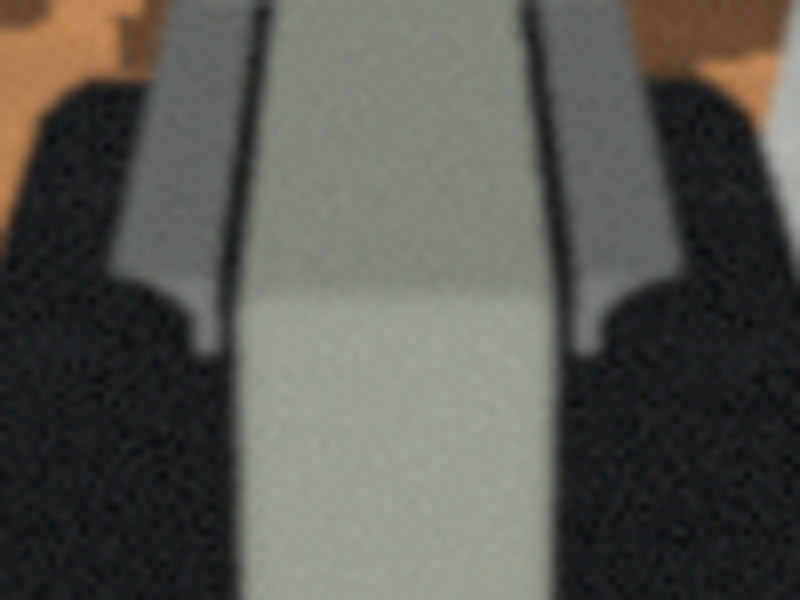

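View pics/w8c.png

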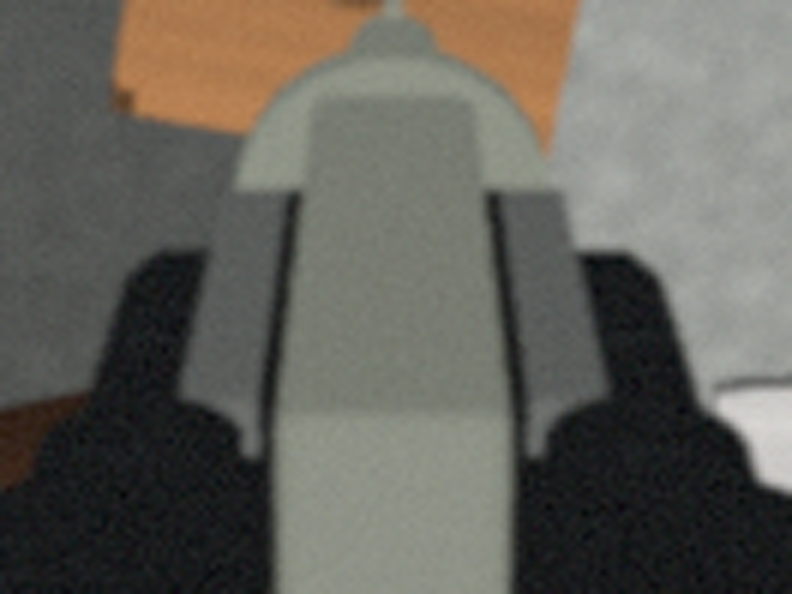

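Run:
```python
from h import *
k=get_calibration("wrist");print(k)
T=np.load("pics/w7.npy");print(T)
im=cv2.imread("pics/w8.png");crop(im,264,200,30,12,"pics/w8d.png")
```

```text
{'camera_matrix': array([[314.86679596,   0.        , 263.08162906],
       [  0.        , 314.86679596, 183.28688758],
       [  0.        ,   0.        ,   1.        ]]), 'mount': array([[ 3.13474098e-04, -9.62439888e-01, -2.71494686e-01,
         6.78641205e+01],
       [ 9.99999951e-01,  2.99137182e-04,  9.41916272e-05,
         5.60778468e-01],
       [-9.43962382e-06, -2.71494702e-01,  9.62439934e-01,
        -1.42660063e+02],
       [ 0.00000000e+00,  0.00000000e+00,  0.00000000e+00,
         1.00000000e+00]])}
[[ 9.95345006e-01 -9.63742589e-02  5.66286642e-04  4.59070304e+02]
 [-9.63742893e-02 -9.95345164e-01  2.65143962e-05  5.48541605e+00]
 [ 5.61095365e-04 -8.09664445e-05 -9.99999839e-01  6.51375577e+01]
 [ 0.00000000e+00  0.00000000e+00  0.00000000e+00  1.00000000e+00]]
```

View pics/w8d.png

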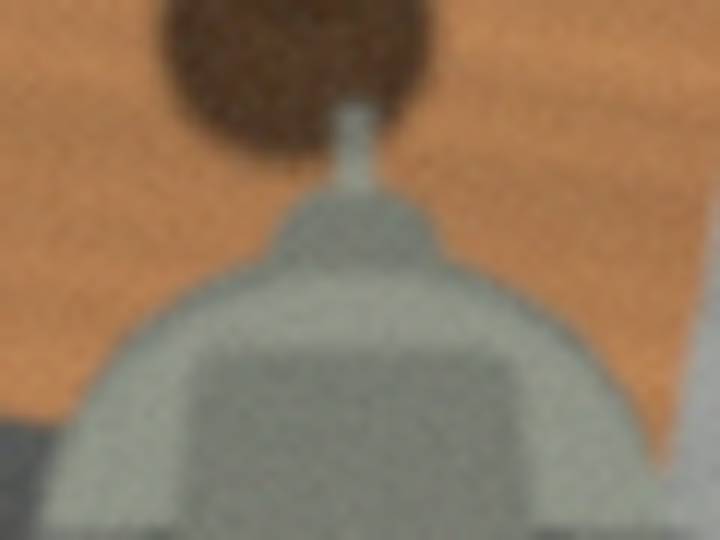

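Run:
```python
from h import *
for c in ("wrist","top"):
    for key in (["mount"] if c=="wrist" else ["R","t"]):
        A=np.array([get_calibration(c)[key] for _ in range(500)]);print(c,key,A.mean(0).round(4).tolist(),"sd",A.std(0).max())
    A=np.array([get_calibration(c)["camera_matrix"] for _ in range(100)]);print(A.std(0).max())
```

```text
wrist mount [[0.0003, -0.9624, -0.2715, 67.8641], [1.0, 0.0003, 0.0001, 0.5608], [-0.0, -0.2715, 0.9624, -142.6601], [0.0, 0.0, 0.0, 1.0]] sd 5.684341886080801e-13
5.115907697472721e-13
top R [[0.0142, -0.9997, 0.019], [-0.9867, -0.017, -0.1614], [0.1617, -0.0165, -0.9867]] sd 1.3433698597964394e-14
top t [-26.576, 550.0575, 1243.0865] sd 1.000444171950221e-11
9.663381206337363e-13
```

Run:
```python
from h import *
for i in range(4):
    o=get_obs();k=get_calibration("wrist")["mount"];T=pose(o)
    print(o["time"],o["ee_pos"].round(2),T[:3,2].round(4),k[:3,3].round(2),(T@k)[:3,3].round(2));read_camera("top")
```

```text
7.5333 [457.71   5.14 148.46] [-2.6e-03 -4.0e-04 -1.0e+00] [  67.86    0.56 -142.66] [525.57  -1.96 290.95]
7.5833 [457.7    5.1  148.24] [-3.2e-03 -8.0e-04 -1.0e+00] [  67.86    0.56 -142.66] [525.64  -1.93 290.7 ]
7.6333 [457.81   5.08 148.24] [-3.2e-03 -9.0e-04 -1.0e+00] [  67.86    0.56 -142.66] [525.75  -1.92 290.69]
7.6833 [458.02   5.14 148.37] [-2.9e-03 -9.0e-04 -1.0e+00] [  67.86    0.56 -142.66] [525.92  -1.85 290.84]
```

```bash
python3 -m jog '[{"delta_pos":[0.0656,-0.1825,0],"dr":[0,0,-0.286],"hand":1},{"delta_pos":[0.0656,-0.1825,0],"dr":[0,0,-0.286],"hand":1},{"delta_pos":[0.0656,-0.1825,0],"dr":[0,0,-0.286],"hand":1},{"delta_pos":[0.0656,-0.1825,0],"dr":[0,0,-0.286],"hand":1},{"delta_pos":[0.0656,-0.1825,0],"dr":[0,0,-0.286],"hand":1},{"delta_pos":[0.0656,-0.1825,0.01],"dr":[0,0,-0.286],"hand":1},{"delta_pos":[0.0656,-0.1825,0.01],"dr":[0,0,-0.286],"hand":1},{"delta_pos":[0.0656,-0.1825,0.01],"dr":[0,0,-0.286],"hand":1}]'
python3 - <<'E'
from h import *
print(get_calibration("wrist")["mount"][:3,3])
im,T=snap("w9")
crop(im,264,200,50,8,"pics/w9c.png")
E
```

```text
time: 8.4
ee_pos: [540.5, 180.0, 138.0]
tcp_rot: [0.001, 0.996, 0.094, -0.002]
contact_force: [-0.4, -0.3, -0.3]
width: 13.4
[  67.7470456     0.2505799  -142.65814842]
ee [540.54 179.96 138.03] yaw 10.84 tilt [-0.0037 -0.0022 -1.    ] j [ 0.61  0.38 -0.26 -0.   -0.94  1.15] F [-0.44 -0.3  -0.33] t 8.4
```

View pics/w9.png

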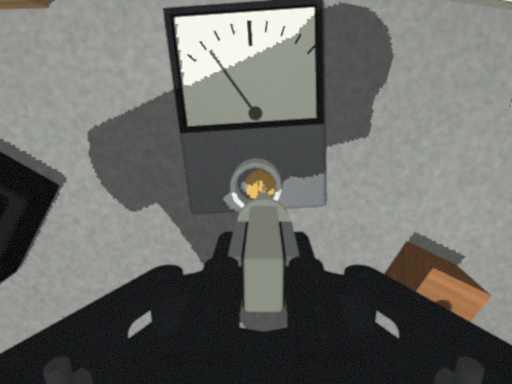

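View pics/w9c.png

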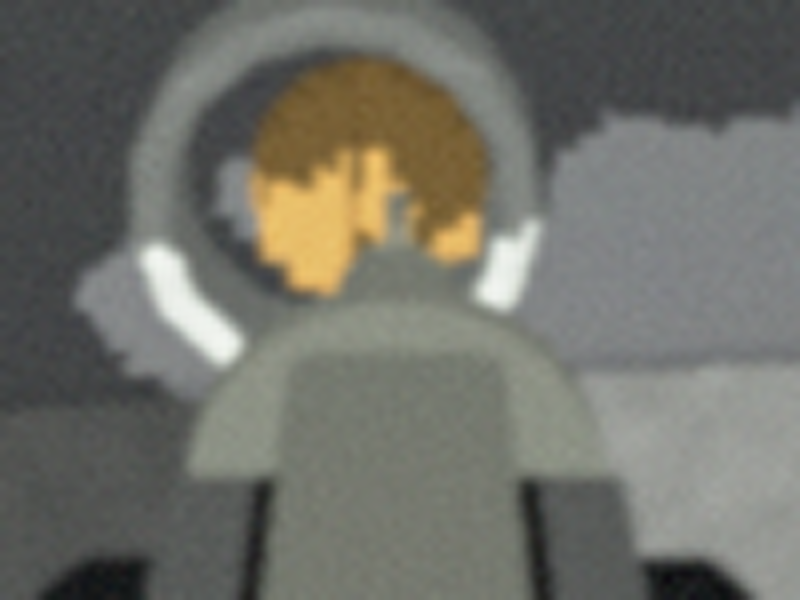

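```bash
python3 -m jog '[{"delta_pos":[0.003,-0.0025,0.004],"dr":[0,0,0],"hand":1},{"delta_pos":[0.003,-0.0025,0.009],"dr":[0,0,0],"hand":1},{"delta_pos":[0.003,-0.0025,0.009],"dr":[0,0,0],"hand":1},{"delta_pos":[0.003,-0.0025,0.009],"dr":[0,0,0],"hand":1},{"delta_pos":[0.003,-0.0025,0.009],"dr":[0,0,0],"hand":1},{"delta_pos":[0.003,-0.0025,0.009],"dr":[0,0,0],"hand":1}]'
python3 - <<'E'
from h import *
print(get_calibration("wrist")["mount"][:3,3])
im,T=snap("w10")
crop(im,264,195,40,10,"pics/w10c.png")
E
```

```text
time: 8.95
ee_pos: [544.3, 183.6, 131.0]
tcp_rot: [-0.0, 0.996, 0.094, 0.0]
contact_force: [0.6, 0.6, -0.8]
width: 13.4
[  67.74735659    0.25065174 -142.66364507]
ee [544.29 183.59 130.98] yaw 10.83 tilt [ 4.e-04  2.e-04 -1.e+00] j [ 0.61  0.39 -0.26  0.   -0.92  1.15] F [ 0.6   0.63 -0.79] t 8.95
```

View pics/w10c.png

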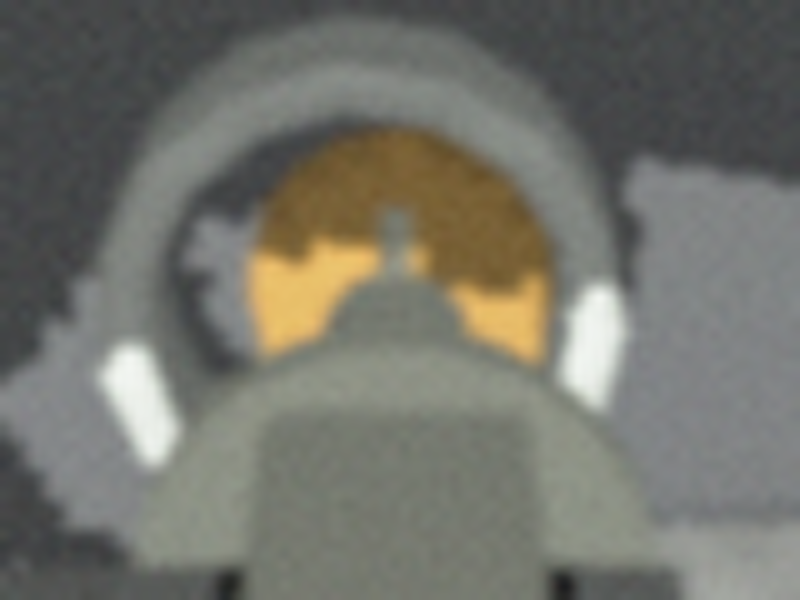

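```bash
python3 -m jog '[{"delta_pos":[-0.0015,0.0002,0],"dr":[0,0,0],"hand":1},{"delta_pos":[-0.0015,0.0002,0.003],"dr":[0,0,0],"hand":1},{"delta_pos":[-0.0015,0.0002,0.006],"dr":[0,0,0],"hand":1},{"delta_pos":[-0.0015,0.0002,0.008],"dr":[0,0,0],"hand":1},{"delta_pos":[-0.0015,0.0002,0.010],"dr":[0,0,0],"hand":1},{"delta_pos":[-0.0015,0.0002,0.012],"dr":[0,0,0],"hand":1},{"delta_pos":[-0.0015,0.0002,0.014],"dr":[0,0,0],"hand":1},{"delta_pos":[-0.0015,0.0002,0.014],"dr":[0,0,0],"hand":1}]'
python3 - <<'E'
from h import *
im,T=snap("w11")
for i in range(3):
    print(get_obs()["contact_force"].round(2),get_obs()["ee_pos"].round(2)); read_camera("wrist")
crop(im,264,195,40,10,"pics/w11c.png")
E
```

```text
time: 9.67
ee_pos: [542.5, 183.1, 116.1]
tcp_rot: [0.0, 0.996, 0.094, -0.0]
contact_force: [-0.0, 0.3, -0.5]
width: 13.6
ee [542.5  183.15 116.08] yaw 10.84 tilt [-9.e-04 -5.e-04 -1.e+00] j [ 0.61  0.41 -0.28 -0.   -0.89  1.15] F [-0.04  0.31 -0.52] t 9.67
[0.89 0.85 0.62] [542.67 183.19 116.36]
[-0.56  0.34 -0.38] [542.79 183.24 116.55]
[ 0.18 -0.14  0.17] [542.87 183.3  116.7 ]
```

View pics/w11c.png

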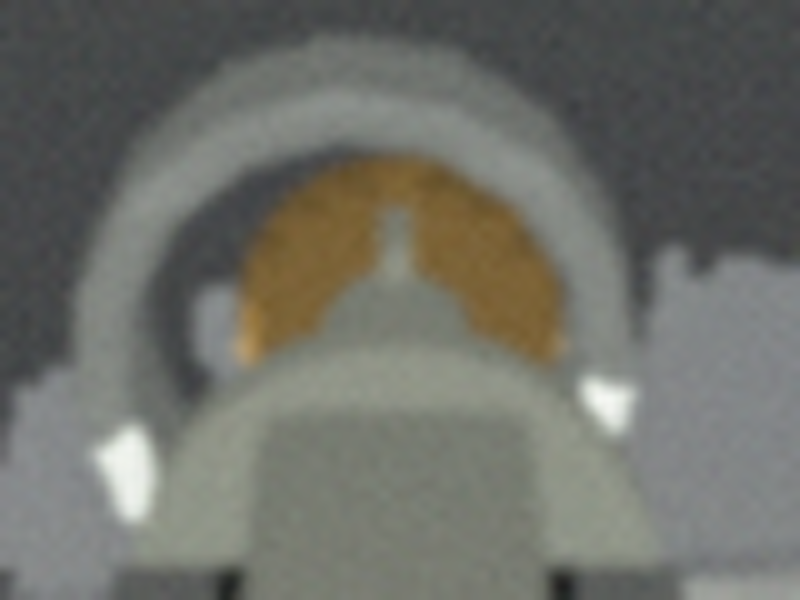

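```bash
python3 -m jog '[{"delta_pos":[0,0,0.001],"dr":[0,0,0],"hand":1},{"delta_pos":[0,0,0.002],"dr":[0,0,0],"hand":1},{"delta_pos":[0,0,0.002],"dr":[0,0,0],"hand":1},{"delta_pos":[0,0,0.002],"dr":[0,0,0],"hand":1}]'
python3 - <<'E'
from h import *
for i in range(3):
    im,T=snap("w12")
crop(im,264,195,40,10,"pics/w12c.png")
E
```

```text
time: 10.2
ee_pos: [542.7, 183.2, 114.6]
tcp_rot: [0.0, 0.996, 0.094, -0.0]
contact_force: [0.2, -0.4, -0.8]
width: 13.1
ee [542.75 183.23 114.62] yaw 10.84 tilt [-1.e-04 -1.e-04 -1.e+00] j [ 0.61  0.41 -0.28  0.   -0.89  1.15] F [ 0.23 -0.43 -0.76] t 10.2
ee [542.77 183.28 114.65] yaw 10.84 tilt [-1.e-04 -0.e+00 -1.e+00] j [ 0.61  0.41 -0.28 -0.   -0.89  1.15] F [-0.38  0.08 -0.14] t 10.25
ee [542.79 183.26 114.69] yaw 10.84 tilt [-0. -0. -1.] j [ 0.61  0.41 -0.28  0.   -0.89  1.15] F [-0.16 -0.21  0.22] t 10.3
```

View pics/w12c.png

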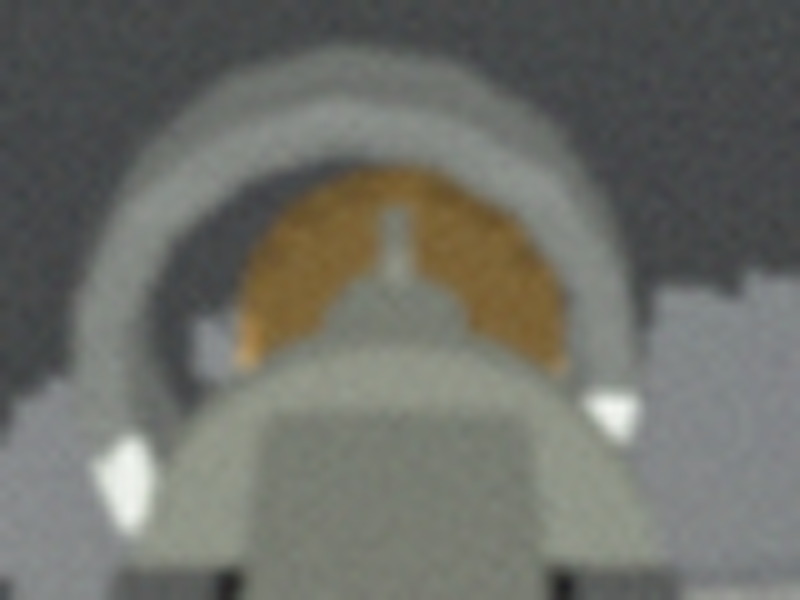

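```bash
python3 -m jog '[{"delta_pos":[0,0.0003,0.001],"dr":[0,0,0],"hand":1},{"delta_pos":[0,0.0003,0.002],"dr":[0,0,0],"hand":1},{"delta_pos":[0,0.0003,0.002],"dr":[0,0,0],"hand":1},{"delta_pos":[0,0.0003,0.002],"dr":[0,0,0],"hand":1}]'
python3 - <<'E'
from h import *
for i in range(4):
    im,T=snap("w13")
crop(im,264,195,40,10,"pics/w13c.png")
E
```

```text
time: 10.68
ee_pos: [543.0, 183.1, 113.0]
tcp_rot: [-0.0, 0.996, 0.095, 0.0]
contact_force: [-0.0, -0.4, 1.4]
width: 13.6
ee [543.04 183.06 112.96] yaw 10.85 tilt [ 5.e-04  1.e-04 -1.e+00] j [ 0.61  0.41 -0.28  0.   -0.88  1.15] F [-0.05 -0.45  1.41] t 10.68
ee [543.   183.06 112.93] yaw 10.85 tilt [ 4.e-04  1.e-04 -1.e+00] j [ 0.61  0.41 -0.28  0.   -0.88  1.15] F [-0.5   0.07  0.1 ] t 10.73
ee [542.99 183.04 112.93] yaw 10.85 tilt [ 4.e-04  2.e-04 -1.e+00] j [ 0.61  0.41 -0.28  0.   -0.88  1.15] F [ 0.23 -0.39  1.72] t 10.78
ee [543.   183.04 112.91] yaw 10.85 tilt [ 4.e-04  2.e-04 -1.e+00] j [ 0.61  0.41 -0.28  0.   -0.88  1.15] F [-0.15  0.18  0.84] t 10.83
```

View pics/w13c.png

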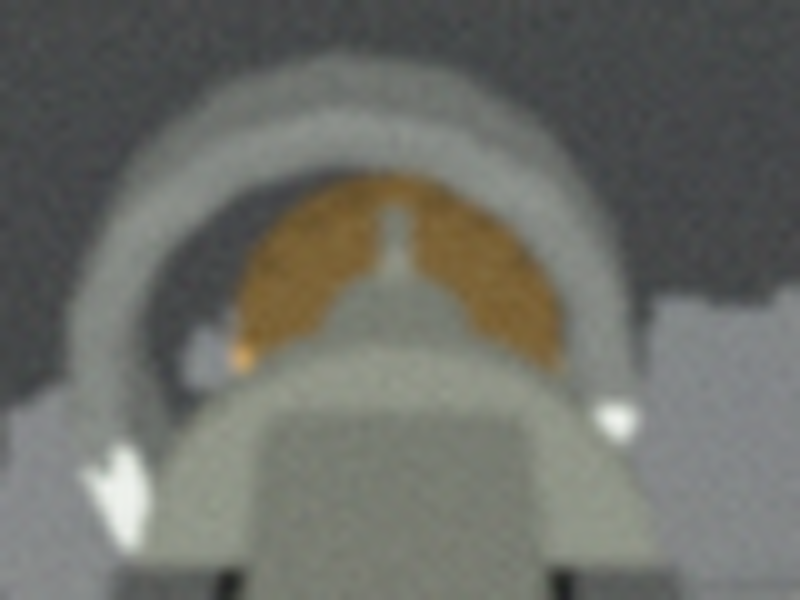

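```bash
python3 -m jog '[{"delta_pos":[0,0,0.0007],"dr":[0,0,0],"hand":1},{"delta_pos":[0,0,0.0014],"dr":[0,0,0],"hand":1},{"delta_pos":[0,0,0.0014],"dr":[0,0,0.06],"hand":1},{"delta_pos":[0,0,0.0014],"dr":[0,0,0.12],"hand":1},{"delta_pos":[0,0,0.0014],"dr":[0,0,0.18],"hand":1},{"delta_pos":[0,0,0.0014],"dr":[0,0,0.25],"hand":1},{"delta_pos":[0,0,0.0014],"dr":[0,0,0.25],"hand":1}]'
python3 - <<'E'
from h import *
for i in range(4):
    im,T=snap("w14");print(get_obs()["torque"].round(3))
crop(im,264,195,40,10,"pics/w14c.png")
E
```

```text
time: 11.47
ee_pos: [543.2, 183.2, 111.6]
tcp_rot: [-0.0, 1.0, -0.031, 0.0]
contact_force: [-0.7, 0.5, 2.9]
width: 13.9
ee [543.2  183.25 111.61] yaw -3.53 tilt [ 1.e-03  5.e-04 -1.e+00] j [ 0.61  0.41 -0.28  0.   -0.88  0.9 ] F [-0.73  0.48  2.88] t 11.47
[0.143 0.038 0.001]
ee [543.18 183.21 111.59] yaw -3.39 tilt [ 9.e-04  5.e-04 -1.e+00] j [ 0.61  0.41 -0.28  0.   -0.88  0.9 ] F [ 0.31 -0.09  2.3 ] t 11.52
[0.135 0.055 0.   ]
ee [543.2  183.24 111.59] yaw -3.37 tilt [ 1.e-03  5.e-04 -1.e+00] j [ 0.61  0.41 -0.28  0.   -0.88  0.9 ] F [-0.46  0.68  3.63] t 11.57
[0.226 0.059 0.022]
ee [543.19 183.23 111.59] yaw -3.39 tilt [ 9.e-04  5.e-04 -1.e+00] j [ 0.61  0.41 -0.28  0.   -0.88  0.9 ] F [-0.28 -0.6   3.25] t 11.62
[0.212 0.002 0.063]
```

View pics/w14.png

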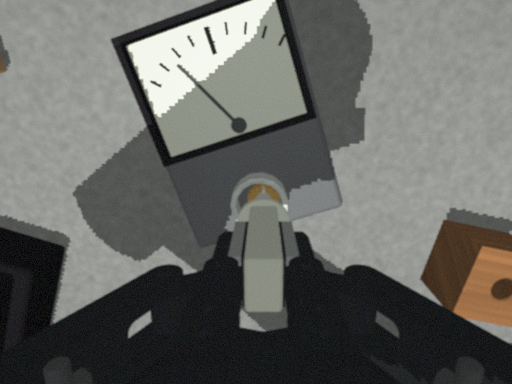

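View pics/w14c.png

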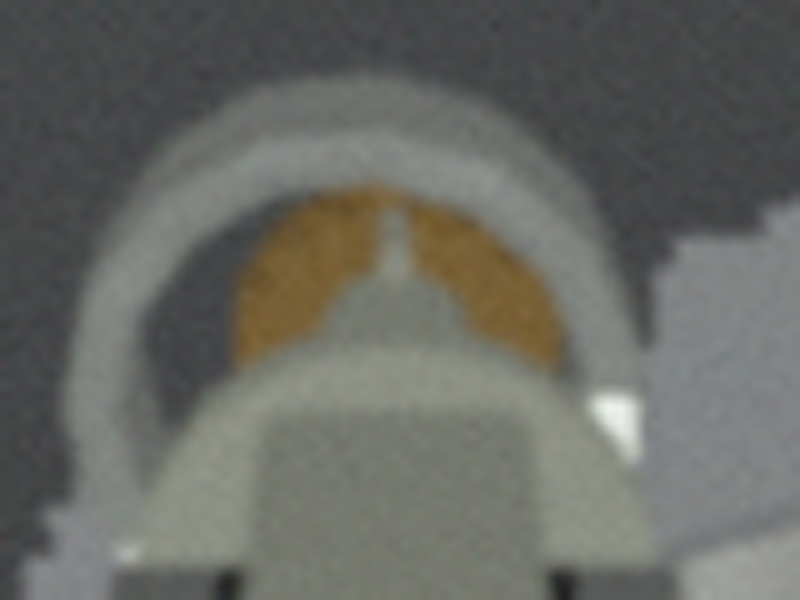

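```bash
cat >> h.py <<'E'
def needle(n,piv,tip,tick,z=50):
    T=np.load(f"pics/{n}.npy");C=cam("wrist",T)
    p=unproj(C,piv,z)[:2];a=[np.arctan2(*(unproj(C,q,z)[:2]-p)[::-1]) for q in (tip,tick)]
    print("needle",a[0]-a[1],"tester yaw",np.degrees(a[1]))
E
python3 - <<'E'
from h import *
needle("w14",(239,125),(180,67),(211,41))
needle("w9",(255.5,114),(211,52),(250,33))
im=cv2.imread("pics/w14.png");cv2.imwrite("pics/w14m.png",cv2.resize(im[0:160,120:330],None,fx=3.7,fy=3.7,interpolation=cv2.INTER_CUBIC))
E
```

```text
needle 0.4832935114084254 tester yaw 14.216888812463763
needle 0.5657987528831823 tester yaw 14.449054427525299
```

View pics/w14m.png

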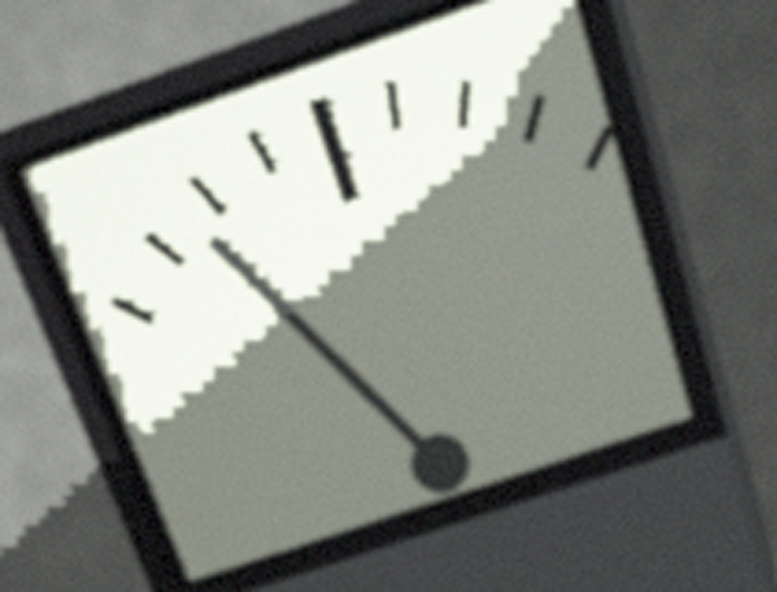

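```bash
python3 -m jog '[{"delta_pos":[0,0,0],"dr":[0,0,0.08],"hand":1},{"delta_pos":[0,0,0],"dr":[0,0,0.16],"hand":1},{"delta_pos":[0,0,0],"dr":[0,0,0.24],"hand":1},{"delta_pos":[0,0,0],"dr":[0,0,0.32],"hand":1},{"delta_pos":[0,0,0],"dr":[0,0,0.4],"hand":1},{"delta_pos":[0,0,0],"dr":[0,0,0.4],"hand":1}]'
python3 - <<'E'
from h import *
for i in range(4):
    im,T=snap("w15")
cv2.imwrite("pics/w15m.png",cv2.resize(im[0:230,80:340],None,fx=3,fy=2.6,interpolation=cv2.INTER_CUBIC)[:, :])
E
```

```text
time: 12.17
ee_pos: [543.3, 183.4, 111.6]
tcp_rot: [-0.001, 0.974, -0.229, 0.001]
contact_force: [0.1, 1.2, 3.6]
width: 13.6
ee [543.3  183.35 111.59] yaw -26.42 tilt [ 1.2e-03  8.0e-04 -1.0e+00] j [ 0.61  0.41 -0.28  0.   -0.88  0.5 ] F [0.13 1.16 3.62] t 12.17
ee [543.3  183.35 111.57] yaw -26.26 tilt [ 1.2e-03  7.0e-04 -1.0e+00] j [ 0.61  0.41 -0.28  0.   -0.88  0.5 ] F [0.6  1.13 3.34] t 12.22
ee [543.29 183.33 111.57] yaw -26.25 tilt [ 1.2e-03  7.0e-04 -1.0e+00] j [ 0.61  0.41 -0.28  0.   -0.88  0.5 ] F [0.74 0.93 4.23] t 12.27
ee [543.3  183.33 111.57] yaw -26.27 tilt [ 1.2e-03  7.0e-04 -1.0e+00] j [ 0.61  0.41 -0.28  0.   -0.88  0.5 ] F [-0.2   2.13  3.3 ] t 12.32
```

View pics/w15m.png

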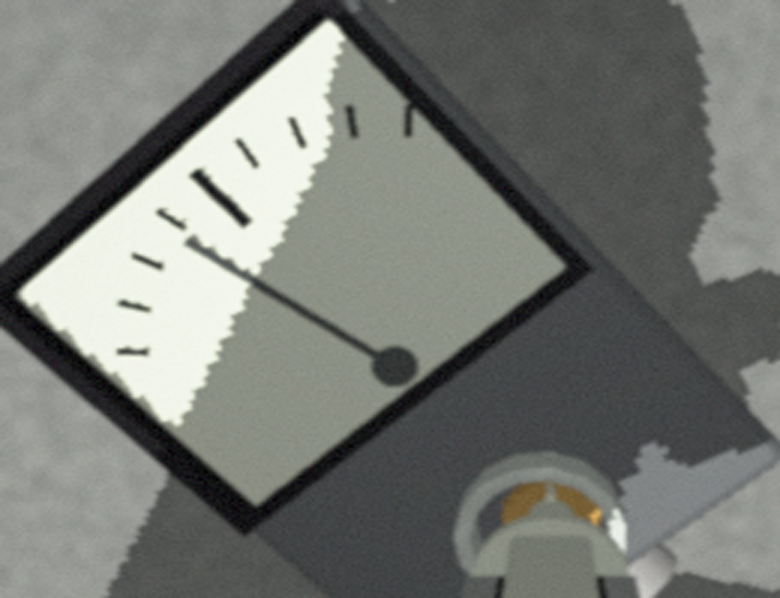

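Run:
```python
from h import *
g=lambda x,y:(80+x/3,y/2.6)
needle("w15",g(394,366),g(190,241),g(219,198))
```

```text
needle 0.23101204506792045 tester yaw 14.376218360651292
```

```bash
python3 -m jog '[{"delta_pos":[0,0,0],"dr":[0,0,0.08],"hand":1},{"delta_pos":[0,0,0],"dr":[0,0,0.16],"hand":1},{"delta_pos":[0,0,0],"dr":[0,0,0.24],"hand":1},{"delta_pos":[0,0,0],"dr":[0,0,0.32],"hand":1},{"delta_pos":[0,0,0],"dr":[0,0,0.385],"hand":1},{"delta_pos":[0,0,0],"dr":[0,0,0.385],"hand":1},{"delta_pos":[0,0,0],"dr":[0,0,0.385],"hand":1}]'
python3 - <<'E'
from h import *
for i in range(3):
    im,T=snap("w16")
cv2.imwrite("pics/w16m.png",cv2.resize(im[0:230,40:340],None,fx=2.6,fy=2.6,interpolation=cv2.INTER_CUBIC)[:, :])
E
```

```text
time: 12.95
ee_pos: [543.4, 183.4, 111.6]
tcp_rot: [-0.001, 0.912, -0.409, 0.0]
contact_force: [1.1, 2.6, 2.9]
width: 13.6
ee [543.43 183.41 111.59] yaw -48.31 tilt [ 1.5e-03  9.0e-04 -1.0e+00] j [ 0.61  0.41 -0.28  0.   -0.88  0.12] F [1.1  2.6  2.94] t 12.95
ee [543.38 183.38 111.57] yaw -48.33 tilt [ 1.4e-03  9.0e-04 -1.0e+00] j [ 0.61  0.41 -0.28  0.   -0.88  0.12] F [1.75 1.18 3.36] t 13.0
ee [543.36 183.36 111.55] yaw -48.35 tilt [ 1.3e-03  8.0e-04 -1.0e+00] j [ 0.61  0.41 -0.28  0.   -0.88  0.12] F [1.64 1.35 3.9 ] t 13.05
```

View pics/w16m.png

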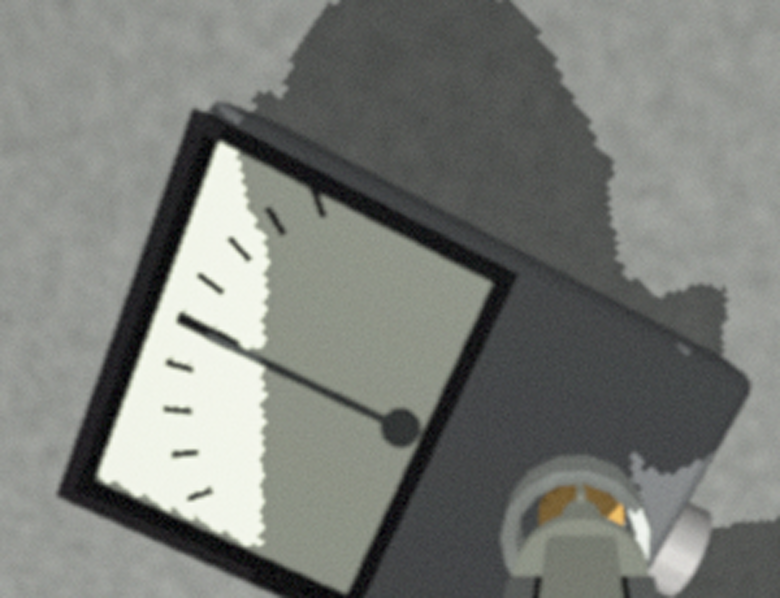

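```bash
python3 -m jog '[{"delta_pos":[0,0,0],"dr":[0,0,-0.08],"hand":1},{"delta_pos":[0,0,0],"dr":[0,0,-0.08],"hand":1},{"delta_pos":[0,0,-0.006],"dr":[0,0,-0.08],"hand":1},{"delta_pos":[0,0,-0.014],"dr":[0,0,-0.08],"hand":1},{"delta_pos":[0,0,-0.03],"dr":[0,0,-0.08],"hand":1},{"delta_pos":[0,0,-0.055],"dr":[0,0,-0.08],"hand":1},{"delta_pos":[0,0,-0.055],"dr":[0,0,-0.08],"hand":1},{"delta_pos":[0,0,-0.055],"dr":[0,0,-0.08],"hand":1}]'
python3 - <<'E'
from h import *
for i in range(2):
    im,T=snap("w17")
C=cam("wrist",T);print("stand px",proj(C,[459,5,50]))
cv2.imwrite("pics/w17m.png",cv2.resize(im[0:230,40:340],None,fx=2.6,fy=2.6,interpolation=cv2.INTER_CUBIC)[:, :])
E
```

```text
time: 13.77
ee_pos: [542.2, 182.4, 167.2]
tcp_rot: [0.0, 0.927, -0.374, -0.0]
contact_force: [-0.3, -0.1, -0.3]
width: 13.8
ee [542.17 182.44 167.22] yaw -43.95 tilt [-7.e-04 -1.e-04 -1.e+00] j [ 0.61  0.35 -0.22 -0.   -1.01  0.2 ] F [-0.25 -0.1  -0.28] t 13.77
ee [541.54 182.17 165.95] yaw -43.95 tilt [-0.0028 -0.001  -1.    ] j [ 0.61  0.35 -0.22 -0.   -1.    0.2 ] F [-0.53  0.15 -0.82] t 13.82
stand px [493.68661875 100.69804932]
```

View pics/w17m.png

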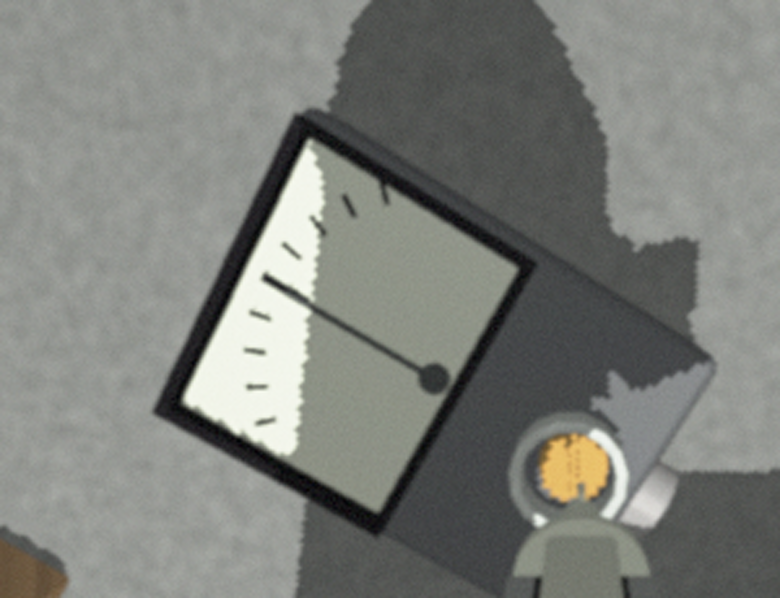

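View pics/w17.png

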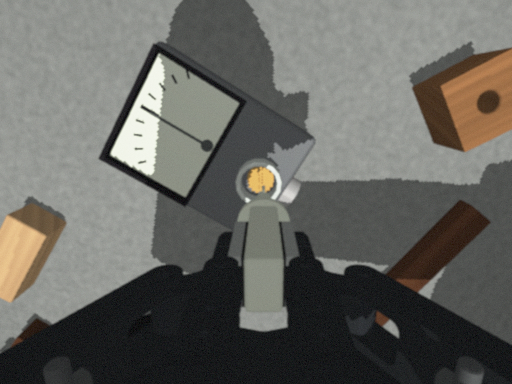

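Run:
```python
from h import *
T=np.load("pics/w17.npy");C=cam("wrist",T)
q=unproj(C,(488,101),50);print(q,(np.linalg.inv(T)@np.r_[q,1])[:3]-[1.3,.7,0])
q=np.array([459.2,5.5,50]);print((np.linalg.inv(T)@np.r_[q,1])[:3])
```

```text
[461.94623065   8.39250591  50.        ] [ 62.16770812 179.33668361 116.34125372]
[ 63.49835018 184.02508252 116.35166896]
```

Move over the stand, dropping to blade z about 65.

```bash
python3 -m jog '[{"delta_pos":[0.062,0.181,0],"dr":[0,0,0],"hand":1},{"delta_pos":[0.062,0.181,0],"dr":[0,0,0],"hand":1},{"delta_pos":[0.062,0.181,0],"dr":[0,0,0],"hand":1},{"delta_pos":[0.062,0.181,0],"dr":[0,0,0],"hand":1},{"delta_pos":[0.062,0.181,0.01],"dr":[0,0,0],"hand":1},{"delta_pos":[0.062,0.181,0.035],"dr":[0,0,0],"hand":1},{"delta_pos":[0.062,0.181,0.035],"dr":[0,0,0],"hand":1},{"delta_pos":[0.062,0.181,0.035],"dr":[0,0,0],"hand":1}]' 
python3 -m jog '[{"delta_pos":[0,0,0],"dr":[0,0,0],"hand":1},{"delta_pos":[0,0,0],"dr":[0,0,0],"hand":1},{"delta_pos":[0,0,0],"dr":[0,0,0],"hand":1}]'
python3 - <<'E'
from h import *
im,T=snap("w18")
crop(im,264,195,50,8,"pics/w18c.png")
E
```

```text
time: 14.53
ee_pos: [460.7, 8.8, 130.1]
tcp_rot: [0.002, 0.927, -0.374, -0.002]
contact_force: [0.9, 0.5, 1.3]
width: 13.6
time: 14.78
ee_pos: [462.9, 10.3, 131.9]
tcp_rot: [-0.0, 0.928, -0.373, 0.0]
contact_force: [0.3, -0.8, -0.5]
width: 13.3
ee [462.89  10.32 131.95] yaw -43.81 tilt [ 1.2e-03  3.0e-04 -1.0e+00] j [ 0.37  0.22 -0.52  0.   -0.83  0.43] F [ 0.31 -0.83 -0.47] t 14.78
```

View pics/w18c.png

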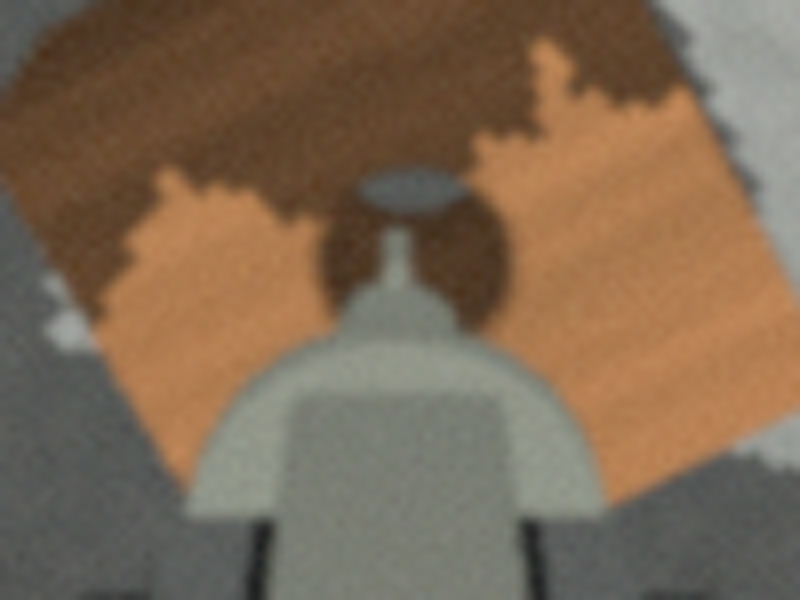

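```bash
python3 -m jog '[{"delta_pos":[-0.0018,0.0018,0],"dr":[0,0,0],"hand":1},{"delta_pos":[-0.0018,0.0018,0],"dr":[0,0,0],"hand":1},{"delta_pos":[-0.0018,0.0018,0.005],"dr":[0,0,0],"hand":1},{"delta_pos":[-0.0018,0.0018,0.01],"dr":[0,0,0],"hand":1},{"delta_pos":[-0.0018,0.0018,0.014],"dr":[0,0,0],"hand":1},{"delta_pos":[-0.0018,0.0018,0.018],"dr":[0,0,0],"hand":1},{"delta_pos":[-0.0018,0.0018,0.021],"dr":[0,0,0],"hand":1},{"delta_pos":[-0.0018,0.0018,0.021],"dr":[0,0,0],"hand":1}]'
python3 - <<'E'
from h import *
im,T=snap("w19")
crop(im,264,205,50,8,"pics/w19c.png")
E
```

```text
time: 15.5
ee_pos: [459.0, 9.3, 109.4]
tcp_rot: [0.001, 0.928, -0.374, -0.001]
contact_force: [-0.4, -0.7, -0.1]
width: 13.6
ee [459.03   9.3  109.37] yaw -43.89 tilt [-1.8e-03 -6.0e-04 -1.0e+00] j [ 0.38  0.24 -0.55 -0.   -0.78  0.43] F [-0.37 -0.68 -0.14] t 15.5
```

View pics/w19c.png

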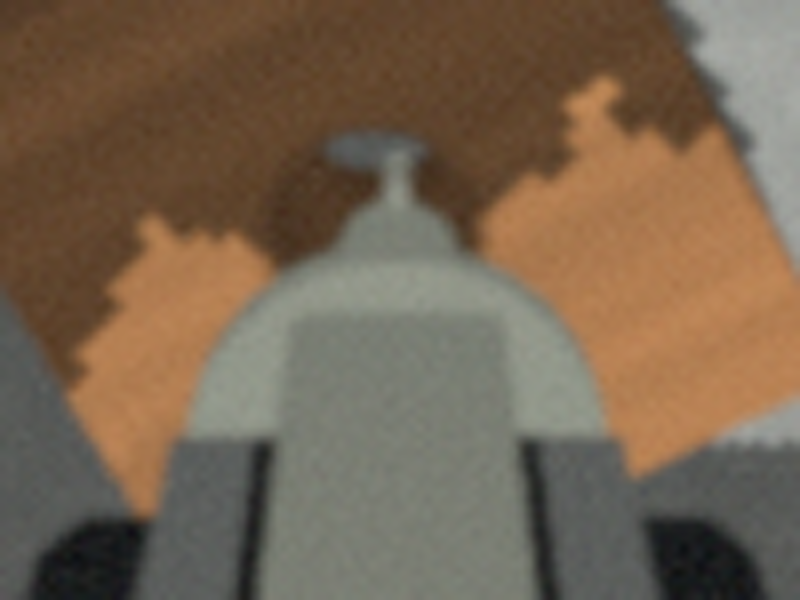

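```bash
python3 -m jog '[{"delta_pos":[0,0,0],"dr":[0,0,0],"hand":1},{"delta_pos":[0,0,0],"dr":[0,0,0],"hand":1},{"delta_pos":[0,0,0],"dr":[0,0,0],"hand":1},{"delta_pos":[0,0,0],"dr":[0,0,0],"hand":1},{"delta_pos":[0,0,0],"dr":[0,0,0],"hand":1}]'
python3 - <<'E'
from h import *
im,T=snap("w20")
crop(im,264,205,50,8,"pics/w20c.png")
E
```

```text
time: 15.97
ee_pos: [459.6, 9.5, 110.4]
tcp_rot: [-0.0, 0.928, -0.374, 0.0]
contact_force: [-0.2, -0.2, 0.0]
width: 13.7
ee [459.62   9.51 110.44] yaw -43.88 tilt [ 4.e-04  1.e-04 -1.e+00] j [ 0.38  0.24 -0.55 -0.   -0.78  0.43] F [-0.24 -0.19  0.01] t 15.97
```

View pics/w20c.png

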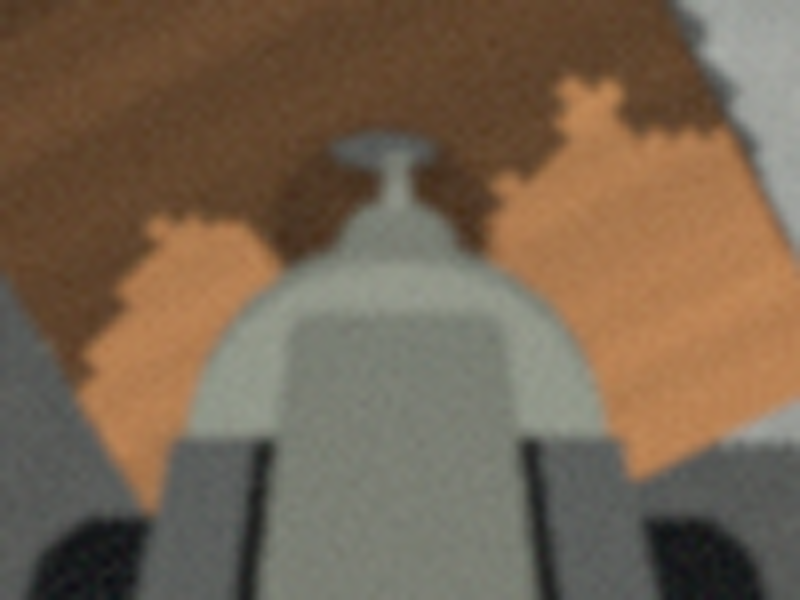

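```bash
python3 -m jog '[{"delta_pos":[0,-0.001,0],"dr":[0,0,0],"hand":1},{"delta_pos":[0,-0.001,0.005],"dr":[0,0,0],"hand":1},{"delta_pos":[0,-0.001,0.011],"dr":[0,0,0],"hand":1},{"delta_pos":[0,-0.001,0.018],"dr":[0,0,0],"hand":1},{"delta_pos":[0,-0.001,0.025],"dr":[0,0,0],"hand":1},{"delta_pos":[0,-0.001,0.031],"dr":[0,0,0],"hand":1},{"delta_pos":[0,-0.001,0.036],"dr":[0,0,0],"hand":1},{"delta_pos":[0,-0.001,0.036],"dr":[0,0,0],"hand":1}]'
python3 - <<'E'
from h import *
im,T=snap("w21")
im,T=snap("w21")
crop(im,264,225,50,8,"pics/w21c.png")
E
```

```text
time: 16.68
ee_pos: [459.4, 9.9, 72.9]
tcp_rot: [0.001, 0.928, -0.374, -0.001]
contact_force: [0.2, -0.1, 0.7]
width: 13.6
ee [459.37   9.94  72.89] yaw -43.89 tilt [-2.8e-03 -9.0e-04 -1.0e+00] j [ 0.38  0.3  -0.59 -0.   -0.68  0.43] F [ 0.19 -0.15  0.75] t 16.68
ee [459.82  10.04  73.52] yaw -43.88 tilt [-1.7e-03 -6.0e-04 -1.0e+00] j [ 0.38  0.3  -0.59 -0.   -0.68  0.43] F [-0.29  0.03 -1.11] t 16.73
```

View pics/w21c.png

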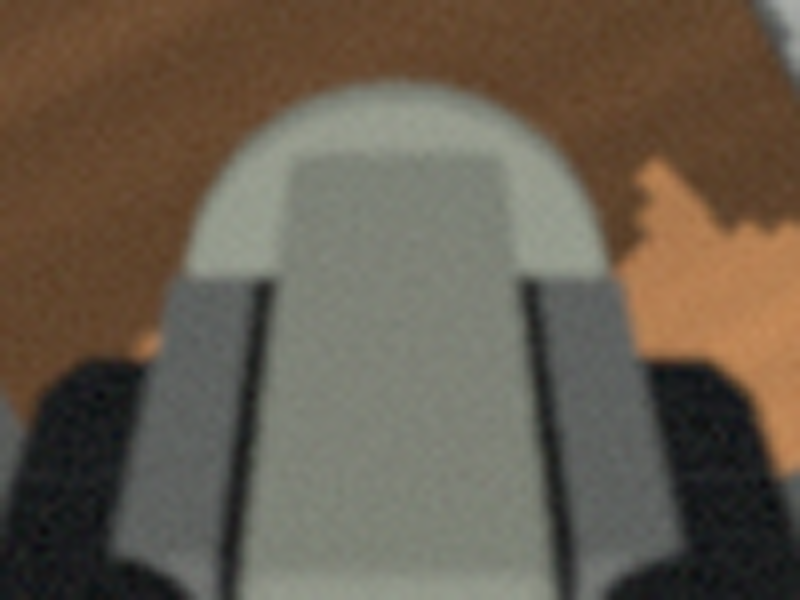

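```bash
python3 -m jog '[{"delta_pos":[0,0,0.003],"dr":[0,0,0],"hand":1},{"delta_pos":[0,0,0.006],"dr":[0,0,0],"hand":1},{"delta_pos":[0,0,0.0075],"dr":[0,0,0],"hand":1},{"delta_pos":[0,0,0.0075],"dr":[0,0,0],"hand":1},{"delta_pos":[0,0,0.0075],"dr":[0,0,0],"hand":1}]'
python3 - <<'E'
from h import *
im,T=snap("w22")
im,T=snap("w22")
E
```

```text
time: 17.2
ee_pos: [460.2, 10.2, 66.7]
tcp_rot: [0.0, 0.928, -0.374, -0.0]
contact_force: [0.5, 0.5, -0.2]
width: 13.6
ee [460.22  10.22  66.74] yaw -43.88 tilt [-1.e-04 -0.e+00 -1.e+00] j [ 0.38  0.31 -0.6  -0.   -0.66  0.43] F [ 0.55  0.46 -0.21] t 17.2
ee [460.32  10.24  66.85] yaw -43.87 tilt [ 2.e-04  0.e+00 -1.e+00] j [ 0.38  0.31 -0.6   0.   -0.66  0.43] F [ 0.62  0.85 -0.48] t 17.25
```

```bash
python3 -m jog '[{"delta_pos":[0,0,0.001],"dr":[0,0,0],"hand":1},{"delta_pos":[0,0,0.001],"dr":[0,0,0],"hand":1},{"delta_pos":[0,0,0.001],"dr":[0,0,0],"hand":0.7},{"delta_pos":[0,0,0.001],"dr":[0,0,0],"hand":0.4},{"delta_pos":[0,0,0.001],"dr":[0,0,0],"hand":0.2},{"delta_pos":[0,0,0.001],"dr":[0,0,0],"hand":0},{"delta_pos":[0,0,0.001],"dr":[0,0,0],"hand":0},{"delta_pos":[0,0,0.001],"dr":[0,0,0],"hand":0}]'
python3 - <<'E'
from h import *
im,T=snap("w23")
E
```

```text
time: 17.97
ee_pos: [460.3, 10.2, 65.8]
tcp_rot: [-0.0, 0.928, -0.374, 0.0]
contact_force: [0.0, 0.4, 1.1]
width: 83.8
ee [460.25  10.22  65.82] yaw -43.88 tilt [ 1.e-04  0.e+00 -1.e+00] j [ 0.38  0.31 -0.6   0.   -0.66  0.43] F [0.04 0.37 1.11] t 17.97
```

View pics/w23.png

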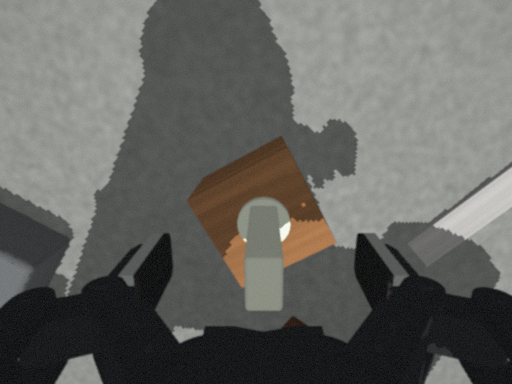

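```bash
python3 -m jog '[{"delta_pos":[0,0,-0.03],"dr":[0,0,0],"hand":0},{"delta_pos":[0,0,-0.07],"dr":[0,0,0],"hand":0},{"delta_pos":[0,0,-0.11],"dr":[0,0,0],"hand":0},{"delta_pos":[0,0,-0.14],"dr":[0,0,0],"hand":0},{"delta_pos":[-0.06,0.06,-0.14],"dr":[0,0,0],"hand":0},{"delta_pos":[-0.06,0.06,-0.14],"dr":[0,0,0],"hand":0},{"delta_pos":[-0.06,0.06,-0.14],"dr":[0,0,0],"hand":0},{"delta_pos":[-0.06,0.06,-0.14],"dr":[0,0,0],"hand":0}]'
python3 - <<'E'
from h import *
im,T=snap("w24")
im=read_camera("top");crop(im,215,200,80,5,"pics/top2.png")
im=read_camera("scene");crop(im,270,200,80,5,"pics/scene2.png")
E
```

```text
time: 18.68
ee_pos: [373.3, 8.0, 206.1]
tcp_rot: [-0.001, 0.928, -0.373, 0.0]
contact_force: [0.5, -0.3, 0.4]
width: 85.3
ee [373.29   8.03 206.11] yaw -43.81 tilt [ 1.1e-03  8.0e-04 -1.0e+00] j [ 0.46 -0.04 -0.59 -0.   -1.02  0.34] F [ 0.46 -0.27  0.43] t 18.68
```

View pics/w24.png

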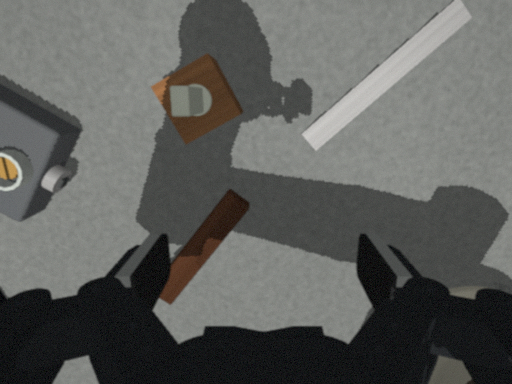

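View pics/top2.png

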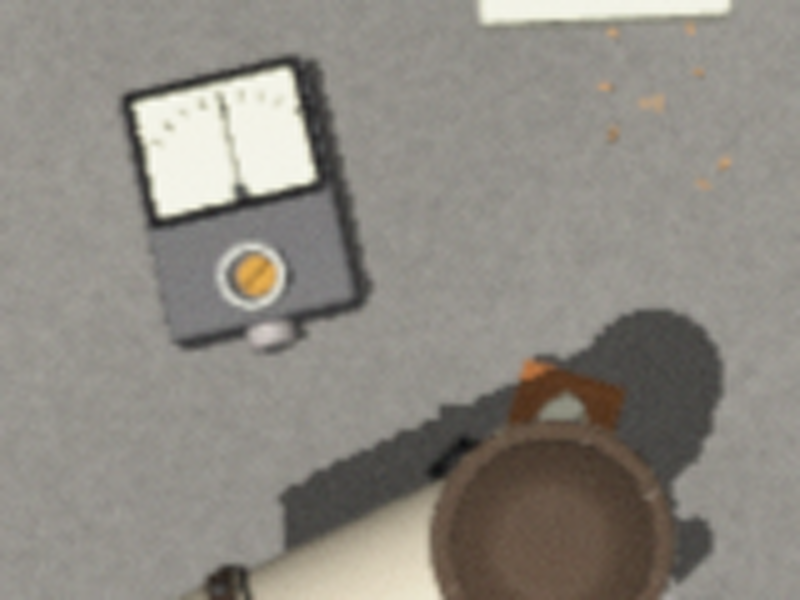

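View pics/scene2.png

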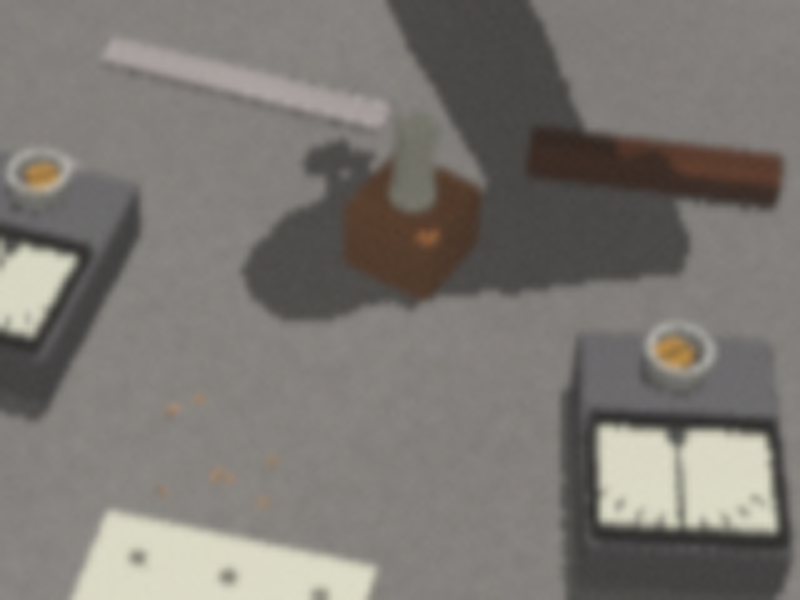

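Run:
```python
from station import *
print(job_done())
```

```text
the job is handed in; nothing more can be done
None
```

The off-zero tester now reads on its zero mark, and the tuning tool is back upright in its stand. I handed the job in at about 19 s of the 67 s allowed; no verdict was reported.

- **Adjustment:** I seated the blade in the off-zero tester's slot, about 1.3 mm past the point where the spring first pushed back. I then turned the screw clockwise in three steps, measuring the needle at about 0.57, 0.48 and 0.23 rad along the way.
- **Force:** The highest wrist force reading was about 4.5 N, but I only sampled it at the ends of moves.
- **Last checks:** The top and scene pictures show the needle on the long mark, the tool upright in the stand, and the strip and rule where they were. The gripper is open and clear. I judged the final needle position and the tool's height by eye and did not measure them.
- **Not checked:** The other tester and the remaining bystanders were never touched. I did not measure them again at the end.
- **Disagreements:** The wrist camera's calibration changed by about 2 mm between arm poses, so I lined the blade up with the slot and the hole in the pictures. The brass screw also appeared 10–20% wider than its stated 20 mm. Neither stopped the blade from seating.

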